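Weigh the tea tins on the beam scale and pack them

ROBOT

A 6-joint arm with a two-finger parallel gripper is mounted at the origin on the work surface. World frame = base frame: x ahead of the robot, y to its left, z up, the work surface at z = 0. Lengths are in m, angles in rad, forces in N, time in s.
With the tool pointing down it reaches from about 0.3 to 0.775 m from the base axis. Payload 14.6 kg.
Tool frame: the origin (TCP) lies on the centre line of the jaws, within the pads' length; the fingertips stand 19 mm ahead of it and the grasp point (between the pads) is the TCP; y points along the fingers, x is the direction in which the jaws open and shut, and the axes are right-handed (so a half turn about y gives the same grasp; the last joint's range is limited). The gripper opens to 94 mm and grips with 3 to 60 N. Pads are 16 mm wide; open, the fingers measure 119 mm over their backs; the gripper's body (75 mm by 177 mm) begins 78 mm behind the grasp point.
Start: joints at [1.275, 0.3, 1.521, -0, 1.321, -0.067], TCP at [0.125, 0.536, 0.224] pointing down, gripper open.
Joint ranges: [-3.03, 3.03], [-0.79, 2.21], [0.23, 2.52], [-1.04, 4.18], [0, 3.07], [-2.55, 2.55]. Speed limits (rad/s): [2.22, 2.22, 2.57, 3.14, 3.14, 3.14].

INTERFACE

Orientations are given as [roll, pitch, yaw] about the fixed x, y, z axes, in that order (R = Rz(yaw) Ry(pitch) Rx(roll)).
In Python, from station import ctrl, optics gives the robot as it stands.
- The arm moves only by the tool jog_arm, never from a script. Its argument "targets" is a list of rows, each a list of 3 entries, a list of its own where there are three numbers: the finger opening in cm, from 0 to 9.4, then the shift along the tool's x, y, z in cm, then the turn about the tool's y in rad. A call has 1 to 10 rows; each row is the pose to reach, as a shift and turn from the pose commanded when the call began, along the tool's axes at that moment; what a row does not reach only later rows make up. A row lasts 1/10 s, in which the tool goes at most 50 mm and 8.59 degrees, less where a joint would pass 70% of its speed; a pose out of reach is approached as far as the arm can. A call with a gripper value outside its range is refused whole. The fingers move at their own pace and stop on an object; "grip_force" is the grip in N (left out, the last holds). Time passes only in rows, so rows that repeat a pose let the fingers close. It gives the time, the measured TCP pose, the force and the opening at its end, in the units of the state.
- ctrl.get_obs(): the state, without advancing time (a new reading comes with each control period).
- optics.camera(name): name is "scene" or "top"; returns a dict with "img" (400x640x3 uint8, red, green, blue), "range_z" (400x640 float32, m along the optical axis (not along the pixel's ray), 0 where there is no reading), "camera_matrix" (3x3 intrinsics, pixels), "world_to_cam" (4x4, takes a point from world to camera coordinates). Camera axes: x right, y up, looking along -z (the intrinsics and any distortion apply to the point x, -y, -z); pixel columns grow to the right and rows downward; lengths in m; the calibration is good to about 2 mm. A picture is of the moment at which its call begins.
- ctrl.hand_in(): hands the job in, once; it reports no verdict.
The state is a dict: "time_s": time; "qpos": joint angles; "joint_vel": joint speeds; "tau": joint torques, N m; "ee_pos": TCP position; "eef_rot": TCP orientation; "force": force on the tool from outside, world axes, zero at the start; "moment": the same for the moment, N m; "grip_width": finger opening in m.
Only numpy, scipy, OpenCV 4.12 (cv2) and the standard library are available. Lean on these libraries where they do the work, as an engineer would, in place of code of your own. Each camera call takes 0.05 s, during which the arm holds its last target. There are 200 camera calls.

TASK

Stand all the small square tea tins upright together in the pan of the beam scale and slide the poise along the notched beam until the pointer settles at the centre line of its white plate, with nothing touching the scale. Once the lot has been weighed, put the tins into the wooden crate and slide the poise all the way back to its zero stop nearest the pivot, so that the empty scale balances again. Do not knock over or push away the round canister and the other things on the table.

Things in the scene. Friction and masses are not known exactly. Their poses are not given: they have to be found in the camera images.
- tin1: a square sheet-steel tea tin, 48 x 48 mm (50 mm at the lid), 42 mm to the flat lid, with a turned dark wooden knob 16 mm thick and 24 mm high in the middle of the lid (66 mm over all), about 100 g (80 to 120 g). Origin: centre of its underside; z up. Three or four such tins are present; an absent one reads None
- tin2: a square sheet-steel tea tin, 48 x 48 mm (50 mm at the lid), 42 mm to the flat lid, with a turned dark wooden knob 16 mm thick and 24 mm high in the middle of the lid (66 mm over all), about 100 g (80 to 120 g). Origin: centre of its underside; z up. Three or four such tins are present; an absent one reads None
- tin3: a square sheet-steel tea tin, 48 x 48 mm (50 mm at the lid), 42 mm to the flat lid, with a turned dark wooden knob 16 mm thick and 24 mm high in the middle of the lid (66 mm over all), about 100 g (80 to 120 g). Origin: centre of its underside; z up. Three or four such tins are present; an absent one reads None
- tin4: a square sheet-steel tea tin, 48 x 48 mm (50 mm at the lid), 42 mm to the flat lid, with a turned dark wooden knob 16 mm thick and 24 mm high in the middle of the lid (66 mm over all), about 100 g (80 to 120 g). Origin: centre of its underside; z up. Three or four such tins are present; an absent one reads None
- pan_in (a point): centre of the inner floor of the scale's square aluminium pan (inside 140 x 140 mm, rim 17 mm high above the floor, wall 4 mm). The floor is about 118 mm above the table and rises and sinks up to 8 mm with the beam; the pan always stays level, and where a load stands in it does not affect the balance. x and y run along the pan's sides (the scale's x and y)
- scale: base of the beam scale, fixed to the table, 120 x 420 mm (from 120 mm towards +y to 300 mm towards -y), 16 mm thick. Origin on the table under the beam's pivot, which is 100 mm up, between two uprights (114 mm high). Its y axis runs along the beam: the pan's centre is 120 mm towards +y, the notched brass arm runs towards -y to the pointer tip at 285 mm
- beam (a joint): angle of the beam (rad), -0.10 to 0.10 at its stops. 0: level, pointer on the centre line. Positive: the pan is too heavy, pan down and pointer up (move the poise outward). Negative: pan up, pointer down. Between the stops it settles in about 1.5 s; 1 mm of poise travel then changes it by about 0.007 rad
- poise (a joint): position of the poise along the beam (m), 0 at its zero stop 40 mm from the pivot, growing outward (scale's -y) to 0.18. It stays wherever it is left (about 0.8 N of friction; the notch marks, 10 mm apart, do not catch). Each 100 g in the pan needs about 34 mm. At 0 the empty scale balances
- poise_grip (a point): the place to pinch the poise: centre of the upright steel fin on top of the poise block, 12 mm thick along the beam (scale's y), 26 mm wide across it, its top 14 mm above this point and the block's top (34 mm across, 36 mm along the beam) 20 mm below it; 140 mm above the table when the beam is level. It rides up and down with the beam, up to 22 mm, and tilts with it
- pointer (a point): tip of the black pointer at the outer end of the beam
- index (a point): the centre line on the white upright plate (44 x 6 mm, top 156 mm above the table) beside the pointer tip, at the height of the pointer when the scale balances; thinner lines lie 7.5 mm above and below it
- crate: open crate of pale wood slats, 164 x 164 mm outside, 62 mm high, walls and floor 8 mm thick (inside 148 x 148 mm), fixed to the table. Origin: centre of its underside; x and y along its sides
- canister: a round steel canister, 52 mm in diameter, 75 mm to the lid, with a knob (97 mm over all), standing in the row with the tins; not part of the lot. Origin: centre of its underside
- mug: a white mug, 76 mm across, 85 mm high, to be left alone
- jar: a lidded amber glass jar, 72 mm across, 110 mm high, to be left alone
- bowl: a blue bowl, 120 mm across, 50 mm high, to be left alone
- coaster: a round cork coaster, 90 mm across, 8 mm thick, to be left alone
There are look-alikes about, which are no part of the job. Leave any purple or yellow look-alike of the tin3 alone.

How it is judged:
By the outcome, as a careful person would: the job done as asked, in the order asked, and still so for the second after the job is handed in, with the robot touching nothing.
Of tin1, tin2, tin3, tin4 only 3 to 4 are there at a start; the rules pass over those that are not, and their reading is None.
At some moment in a run one of tin1, tin2, tin3, tin4 may be knocked a few centimetres aside while the robot is not near it.
It also fails if it takes over 210 s, if anything falls off the work surface, if the arm or the gripper's body presses on something with over 40 N, if the wrist force passes 120 N, or if a joint passes its speed limit or range.

## Working session

There is one attempt and no reset: what is moved stays moved. The work goes in short steps, Python scripts to look and compute and a tool call to move; the robot and the scene stay as the last step left them, time stands still between calls to the robot, and variables do not carry over. Pictures are saved under pics/ and viewed, about 12 in all and at most 16, crops included, and the job is handed in when it is done.

Besides the shell and the picture viewer there is one more tool, called after "Request:" as name(argument=value, ...), one argument or row to a line, values as JSON. jog_arm: Moves the arm, as the interface text tells. Its arguments: {"type":"object","properties":{"targets":{"type":"array","items":{"type":"array"}},"grip_force":{"type":"number"}},"required":["targets"]}

```bash
ls; mkdir -p pics; python3 - <<'E'
from station import ctrl, optics
import cv2,numpy as np
o=ctrl.get_obs();print(o)
for n in("scene","top"):
    c=optics.camera(n);cv2.imwrite(f"pics/{n}0.png",c["img"][:,:,::-1]);np.savez(f"pics/{n}0.npz",**c)
    print(n,c["camera_matrix"].tolist(),np.round(c["world_to_cam"],4).tolist(),c.keys())
E
```

```text
pics
{'time_s': 0.0, 'qpos': array([ 1.27540096e+00,  3.00429649e-01,  1.52163808e+00,  4.76304875e-06,
        1.32070353e+00, -6.65803810e-02]), 'joint_vel': array([-0.00152628,  0.00128175, -0.00125246, -0.00142872,  0.00061693,
       -0.00101975]), 'tau': array([ 1.93294109e-03, -5.31817031e+01, -3.52729869e+01,  7.09522306e-02,
        2.45203811e-02, -1.67650287e-04]), 'ee_pos': array([0.12466685, 0.53541269, 0.22388495]), 'eef_rot': array([-1.57071331e+00,  1.17568902e-03,  1.34198021e+00]), 'force': array([0.25415197, 0.27613566, 0.23450918]), 'moment': array([-0.07409089, -0.01449505,  0.03038493]), 'grip_width': 0.09402662027573666}
scene [[406.80620535537116, 0.0, 327.0524853317331], [0.0, 406.80620535537116, 203.04720509658506], [0.0, 0.0, 1.0]] [[0.8153, 0.579, 0.0057, -0.395], [-0.3162, 0.4369, 0.8421, 0.1326], [0.4851, -0.6884, 0.5393, -1.6906], [0.0, 0.0, 0.0, 1.0]] dict_keys(['img', 'range_z', 'camera_matrix', 'world_to_cam'])
top [[457.66661852958634, 0.0, 313.1899825781496], [0.0, 457.66661852958634, 196.4766311907704], [0.0, 0.0, 1.0]] [[-0.0044, -1.0, 0.0032, -0.1247], [0.9843, -0.0038, 0.1764, -0.5828], [-0.1764, 0.0039, 0.9843, -1.3943], [0.0, 0.0, 0.0, 1.0]] dict_keys(['img', 'range_z', 'camera_matrix', 'world_to_cam'])
```

View pics/scene0.png

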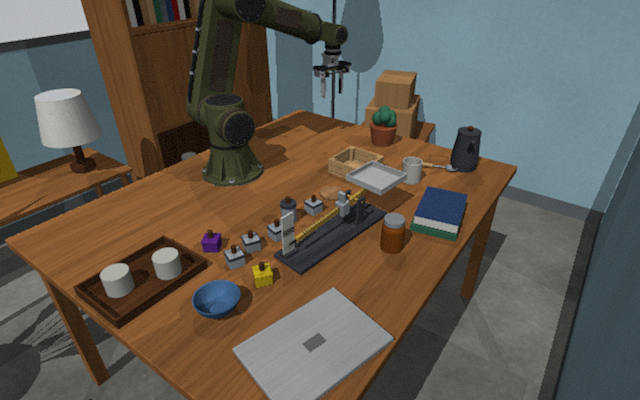

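View pics/top0.png

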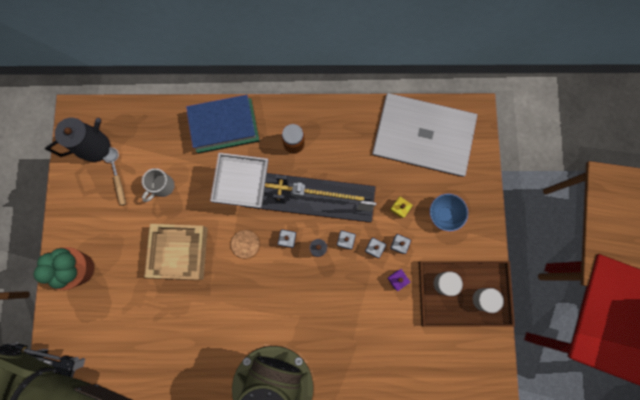

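The scene view shows four grey tins, with the canister between them, plus purple and yellow look-alikes. In the top view the tins are at about (287,238), (346,240), (375,248) and (400,243), the canister is at (318,247), the pan at (240,182), the poise at (299,188) and the crate at (175,252).

```bash
cat > h.py <<'E'
from station import ctrl, optics
import cv2,numpy as np
def shot(n,save=None):
    c=optics.camera(n)
    if save: cv2.imwrite(f"pics/{save}.png",c["img"][:,:,::-1])
    return c
def cloud(c):
    K,T,d=c["camera_matrix"],c["world_to_cam"],c["range_z"]
    v,u=np.mgrid[:400,:640]
    P=np.stack([(u-K[0,2])/K[0,0]*d,-(v-K[1,2])/K[1,1]*d,-d],-1)
    W=(P-T[:3,3])@T[:3,:3]
    W[d<=0]=np.nan
    return W
def ray(c,u,v):
    K,T=c["camera_matrix"],c["world_to_cam"]
    r=np.array([(u-K[0,2])/K[0,0],-(v-K[1,2])/K[1,1],-1])@T[:3,:3]
    return -T[:3,:3].T@T[:3,3],r
def onplane(c,u,v,z):
    o,r=ray(c,u,v);return o+r*(z-o[2])/r[2]
def tri(c1,p1,c2,p2):
    o1,r1=ray(c1,*p1);o2,r2=ray(c2,*p2)
    s=np.linalg.lstsq(np.stack([r1,-r2],1),o2-o1,rcond=None)[0]
    a,b=o1+s[0]*r1,o2+s[1]*r2
    return (a+b)/2,np.linalg.norm(a-b)
def proj(c,p):
    q=c["world_to_cam"][:3,:3]@np.asarray(p)+c["world_to_cam"][:3,3];K=c["camera_matrix"]
    return K[0,0]*q[0]/-q[2]+K[0,2],K[1,1]*-q[1]/-q[2]+K[1,2]
def rects(c,zlo,zhi,box=None,sat=None,amin=8):
    """blobs of the pixels whose height is in a band: centre, size, angle in world xy"""
    W=cloud(c);m=(W[...,2]>zlo)&(W[...,2]<zhi)
    if box: m&=(W[...,0]>box[0])&(W[...,0]<box[1])&(W[...,1]>box[2])&(W[...,1]<box[3])
    if sat: m&=cv2.cvtColor(c["img"],cv2.COLOR_RGB2HSV)[...,1]<sat
    n,l,st,ce=cv2.connectedComponentsWithStats(m.astype(np.uint8),connectivity=4)
    out=[]
    for i in range(1,n):
        if st[i,4]<amin: continue
        p=W[l==i];r=cv2.minAreaRect((p[:,:2]*1000).astype(np.float32))
        out.append((np.round(r[0],1),np.round(r[1],0),round(r[2]),np.round(np.median(p[:,2])*1000,1),int(st[i,4]),np.round(ce[i]).astype(int)))
    return out
E
python3 - <<'E'
from h import *
for n in("scene","top"):
    c=dict(np.load(f"pics/{n}0.npz"))
    for z in((.034,.05),(.055,.075),(.095,.165)):
        print(n,z)
        for r in rects(c,*z,box=(.2,.8,-.45,.5)): print(*r)
c=cv2.imread("pics/scene0.png")[170:280,190:410];cv2.imwrite("pics/crop0.png",cv2.resize(c,None,fx=3.6,fy=3.6,interpolation=cv2.INTER_CUBIC))
E
```

```text
scene (0.034, 0.05)
[380.6 353.2] [161.  73.] 38 42.8 118 [356 155]
[354.3 226. ] [ 8. 43.] 87 44.0 28 [333 165]
[411.5 223.7] [11. 76.] 89 43.8 44 [344 169]
[656.9 349.2] [64. 26.] 49 44.1 52 [414 174]
[457.  -42.1] [52. 53.] 78 40.7 122 [314 203]
[ 447.5 -130.1] [ 4. 22.] 20 44.0 12 [295 212]
[ 421.6 -162.4] [ 7. 32.] 84 44.0 20 [284 214]
[639.7 -28.9] [36.  8.] 71 43.1 33 [360 217]
[792.7  65.9] [ 7. 12.] 89 41.3 14 [416 220]
[ 449.8 -227.8] [50. 53.] 75 41.4 112 [275 228]
[ 423.9 -319.2] [49. 55.] 61 41.1 175 [251 239]
[ 325.2 -389.5] [52. 54.] 36 41.3 180 [211 239]
[772.2 -89.9] [17. 55.] 89 42.0 75 [388 242]
[ 550.4 -287.7] [44.  8.] 79 41.1 45 [288 248]
[ 435.7 -398.8] [50. 54.] 67 41.3 198 [234 255]
[ 554.3 -406.8] [50. 53.] 56 41.7 230 [262 272]
scene (0.055, 0.075)
[414.4 304.3] [181. 170.] 86 60.6 244 [353 157]
[628. 395.] [60. 24.] 13 66.8 61 [413 162]
[644.  348.9] [75. 41.] 26 64.4 89 [412 169]
[775.6 164.9] [ 53. 209.] 1 60.8 325 [427 199]
[457.2 -43.1] [10. 18.] 37 64.2 18 [313 197]
[ 436.1 -148.1] [52. 28.] 58 66.4 83 [289 208]
[637.1 -28.3] [35. 12.] 79 64.7 45 [360
[... 2059 characters left out ...]
 164.] 88 61.2 713 [174 251]
[452.  -44.3] [14. 13.] 44 64.6 24 [286 238]
[ 446.4 -230.5] [13. 12.] 87 67.6 20 [347 239]
[ 443.1 -145.7] [ 7. 11.] 44 72.1 9 [320 240]
[ 433.6 -400.9] [12. 16.] 2 66.2 24 [402 243]
[ 429.3 -160.9] [ 9. 13.] 44 73.8 12 [324 244]
[ 420.7 -121.3] [ 7. 15.] 76 73.4 11 [311 247]
[ 421.6 -321.3] [13. 15.] 2 64.1 25 [377 247]
[ 414.6 -160.3] [14. 17.] 63 73.1 19 [324 250]
[ 408.1 -140.9] [6. 9.] 89 72.6 8 [318 252]
[ 322.7 -390.2] [14. 14.] 46 65.6 25 [400 279]
top (0.095, 0.165)
[769.5 -63.2] [59. 60.] 0 109.8 319 [293 134]
[608.    9.8] [317. 150.] 82 125.4 2926 [247 181]
[ 544.8 -287.6] [43.  7.] 84 141.4 86 [367 204]
[ 420.1 -140.7] [13.  9.] 45 97.7 15 [318 247]
```

View pics/crop0.png

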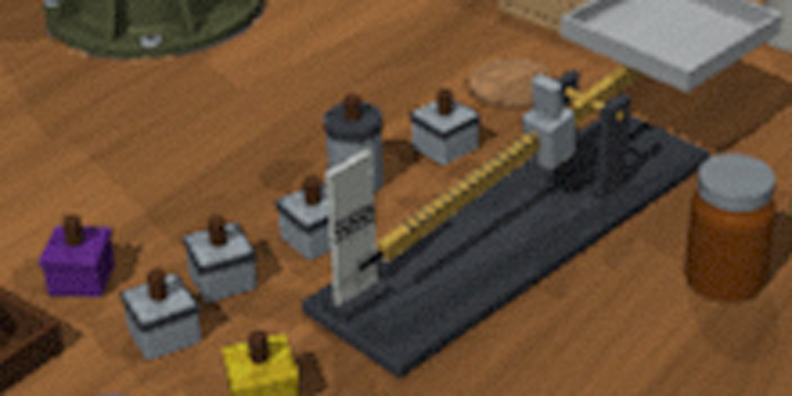

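Lids measure about 41.5 mm high and knob tops about 66 mm in both views. The pointer sits low on its plate, so the poise isn't at zero. Next I'll measure the pan, the beam and the crate.

```bash
python3 - <<'E'
from h import *
for n in("scene","top"):
    c=dict(np.load(f"pics/{n}0.npz"));W=cloud(c);print(n)
    hsv=cv2.cvtColor(c["img"],cv2.COLOR_RGB2HSV)
    print("pan",*[r for r in rects(c,.112,.165,box=(.53,.72,.02,.22),amin=100)])
    box=(W[...,0]>.5)&(W[...,0]<.7)&(W[...,1]>.02)&(W[...,1]<.22)
    print("pan z hist",np.histogram(W[box][:,2],np.arange(.10,.16,.004)))
    print("base",*[r for r in rects(c,.008,.024,box=(.45,.75,-.35,.16),amin=40)])
    print("high",*[r for r in rects(c,.13,.175,box=(.45,.72,-.35,-.0),amin=6)])
    print("crate",*[r for r in rects(c,.054,.07,box=(.3,.52,.2,.4),amin=40)])
    print("crate floor",*[r for r in rects(c,.0,.018,box=(.34,.48,.235,.37),amin=40)])
    br=(hsv[...,0]>18)&(hsv[...,0]<32)&(hsv[...,1]>120)&(W[...,2]>.07)&(W[...,2]<.15)&(W[...,0]>.5)&(W[...,0]<.66)&(W[...,1]>-.28)&(W[...,1]<-.03)
    p=W[br];f=np.polyfit(p[:,1],p[:,0],1);g=np.polyfit(p[:,1],p[:,2],1)
    print("brass",br.sum(),p.mean(0),f,np.degrees(np.arctan(f[0])),g)
E
```

```text
scene
pan (array([622.1,  95.5]), array([156., 153.]), 82, np.float64(126.7), 1149, array([377, 176]))
pan z hist (array([  9,   3,   5,   5,   3, 129, 537, 120, 110,  88, 124,  12,   0,
         0]), array([0.1  , 0.104, 0.108, 0.112, 0.116, 0.12 , 0.124, 0.128, 0.132,
       0.136, 0.14 , 0.144, 0.148, 0.152, 0.156]))
base (array([ 596.5, -113.6]), array([424., 122.]), 82, np.float64(15.9), 2610, array([330, 238])) (array([474.7, -50.9]), array([50., 22.]), 56, np.float64(17.1), 52, array([316, 211])) (array([ 739.9, -337.7]), array([25., 18.]), 88, np.float64(15.9), 45, array([332, 291]))
high (array([598.3, -85.2]), array([27., 17.]), 1, np.float64(141.6), 57, array([342, 195])) (array([ 548.1, -285.8]), array([46.,  9.]), 79, np.float64(145.9), 112, array([287, 219]))
crate (array([414.4, 304.3]), array([181., 170.]), 86, np.float64(60.3), 262, array([353, 157]))
crate floor (array([379.3, 340.4]), array([79., 57.]), 1, np.float64(7.8), 108, array([353, 163]))
brass 289 [ 0.5881788  -0.18114371  0.08942668] [0.14449086 0.61435241] 8.22181431409176 [0.10212102 0.10792526]
top
pan
[... 496 characters left out ...]
y([271, 178])) (array([ 626.1, -177.1]), array([311.,  58.]), 79, np.float64(16.0), 1021, array([334, 187])) (array([ 562.9, -141.4]), array([360.,  72.]), 82, np.float64(15.8), 1925, array([315, 205]))
high (array([594. , -84.6]), array([12., 24.]), 89, np.float64(146.7), 38, array([299, 187])) (array([ 544.8, -287.6]), array([43.,  7.]), 84, np.float64(152.9), 53, array([368, 203]))
crate (array([412.3, 300.6]), array([167., 164.]), 88, np.float64(61.1), 730, array([174, 251]))
crate floor (array([410. , 303.9]), array([140., 132.]), 0, np.float64(7.6), 1723, array([177, 252]))
brass 208 [ 0.58465229 -0.16409949  0.09452405] [0.135335   0.60686069] 7.707297690806364 [0.08950412 0.10921163]
```

```bash
cat >> h.py <<'E'
from scipy.spatial.transform import Rotation as Ro
def go(x,y,z,yaw):
    """shift (cm, tool axes) and turn to a world pose in mm and deg, tool down"""
    o=ctrl.get_obs();e=o["eef_rot"];R=Ro.from_euler("xyz",e).as_matrix()
    s=R.T@(np.array([x,y,z])/1000-o["ee_pos"])*100
    d=(yaw-np.degrees(e[2])+90)%180-90
    print("t",round(o["time_s"],1),"at",np.round(o["ee_pos"]*1000,1),"yaw",round(np.degrees(e[2]),1),"-> shift",np.round(s,2),"turn",round(-np.radians(d),3))
E
python3 - <<'E'
from h import *
go(454.5,-43.5,150,78)
E
```

```text
t 0.1 at [124.7 535.5 224. ] yaw 76.9 -> shift [-48.9    7.44 -45.25] turn -0.019
```

Request:
jog_arm(
  targets=[
    [4,[-49,3,-45.2],0],
    [4,[-49,3,-45.2],0],
    [4,[-49,3,-45.2],0],
    [4,[-49,3,-45.2],0],
    [4,[-49,3,-45.2],0],
    [4,[-49,3,-45.2],0],
    [4,[-49,3,-45.2],0],
    [4,[-49,3,-45.2],0],
    [4,[-49,3,-45.2],0],
    [4,[-49,3,-45.2],0],
  ],
  grip_force=12,
)

```text
time_s: 1.1
ee_pos: [0.3718, 0.0993, 0.202]
eef_rot: [-1.571, -0.0, 1.342]
force: [0.5, 0.3, 0.7]
grip_width: 0.0402
```

```bash
cat >> h.py <<'E'
def tins():
    # top-view lids; +2 mm in x: half the offset between the two views
    for r in rects(shot("top"),.034,.05,box=(.25,.52,-.48,.1),sat=90,amin=100): print("tin",r[0]+[1.5,0.6],r[1],r[2],r[3])
E
python3 - <<'E'
from h import *
tins();go(454.5,-43.5,100,78);go(454.5,-43.5,64,78)
E
```

```text
tin [454.  -43.4] [50. 50.] 79 41.5
tin [ 449.  -228.8] [49. 50.] 75 41.7
tin [ 435.3 -400.8] [51. 51.] 66 41.7
tin [ 423.4 -320.9] [49. 50.] 62 41.4
t 1.1 at [374.4  94.  201.6] yaw 76.6 -> shift [-11.51  10.19 -10.97] turn -0.024
t 1.1 at [374.4  94.  201.6] yaw 76.6 -> shift [-11.5   13.79 -10.97] turn -0.024
```

Request:
jog_arm(
  targets=[
    [4,[-5,3,-5],0],
    [4,[-11.5,6,-11],-0.02],
    [4,[-11.5,10.2,-11],-0.02],
    [4,[-11.5,10.2,-11],-0.02],
    [4,[-11.5,10.2,-11],-0.02],
    [4,[-11.5,10.2,-11],-0.02],
    [4,[-11.5,10.2,-11],-0.02],
  ],
)

```text
time_s: 1.85
ee_pos: [0.4525, -0.035, 0.101]
eef_rot: [-1.572, -0.0, 1.363]
force: [0.0, 0.7, 0.5]
grip_width: 0.04
```

```bash
python3 - <<'E'
from h import *
go(454.5,-43.5,64,78)
E
```

```text
t 1.9 at [452.5 -35.  101. ] yaw 78.1 -> shift [-0.79  3.7  -0.37] turn 0.001
```

Request:
jog_arm(
  targets=[
    [4,[-0.8,0,-0.4],0],
    [4,[-0.8,2.5,-0.4],0],
    [4,[-0.8,2.5,-0.4],0],
    [4,[-0.8,2.5,-0.4],0],
  ],
)

```text
time_s: 2.25
ee_pos: [0.4547, -0.0442, 0.0758]
eef_rot: [-1.571, -0.0, 1.363]
force: [0.5, -0.4, -0.6]
grip_width: 0.0397
```

```bash
python3 - <<'E'
from h import *
go(454.5,-43.5,64,78)
E
```

```text
t 2.2 at [454.7 -44.2  75.8] yaw 78.1 -> shift [0.06 1.18 0.04] turn 0.001
```

Request:
jog_arm(
  targets=[
    [4,[0,1.2,0],0],
    [4,[0,1.2,0],0],
    [1,[0,1.2,0],0],
    [1,[0,1.2,0],0],
    [1,[0,1.2,0],0],
    [1,[0,1.2,0],0],
    [1,[0,-2,0],0],
    [1,[0,-7,0],0],
    [1,[0,-12,0],0],
    [1,[0,-12,0],0],
  ],
  grip_force=15,
)

```text
time_s: 3.25
ee_pos: [0.4568, -0.0447, 0.2009]
eef_rot: [-1.581, -0.0, 1.362]
force: [0.2, -0.7, -1.5]
grip_width: 0.0157
```

```bash
python3 - <<'E'
from h import *
tins();go(454.5,-43.5,196,78);go(654.5,119.5,196,82)
E
```

```text
tin [ 449.2 -228.9] [49. 50.] 75 42.2
tin [ 435.3 -400.7] [50. 50.] 65 42.0
tin [ 423.7 -320.7] [49. 50.] 62 41.5
t 3.3 at [455.7 -44.5 197.6] yaw 78.0 -> shift [0.08 0.15 0.14] turn 0.001
t 3.3 at [455.7 -44.5 197.6] yaw 78.0 -> shift [ 20.17   0.25 -16.05] turn -0.069
```

Request:
jog_arm(
  targets=[
    [1,[2,-3,-1.6],0],
    [1,[20.2,-3.2,-16.1],-0.07],
    [1,[20.2,-3.2,-16.1],-0.07],
    [1,[20.2,-3.2,-16.1],-0.07],
    [1,[20.2,-3.2,-16.1],-0.07],
    [1,[20.2,-3.2,-16.1],-0.07],
    [1,[20.2,-3.2,-16.1],-0.07],
    [1,[20.2,-3.2,-16.1],-0.07],
    [1,[20.2,-3.2,-16.1],-0.07],
    [1,[20.2,-3.2,-16.1],-0.07],
  ],
)

```text
time_s: 4.3
ee_pos: [0.6535, 0.1191, 0.2272]
eef_rot: [-1.571, 0.0, 1.431]
force: [-0.0, -0.4, -1.0]
grip_width: 0.0157
```

```bash
python3 - <<'E'
from h import *
go(654.5,119.5,175.5,82)
E
```

```text
t 4.3 at [653.5 119.1 227.2] yaw 82.0 -> shift [ 0.05  5.17 -0.09] turn -0.0
```

Request:
jog_arm(
  targets=[
    [1,[0,2,-0.1],0],
    [1,[0,3.5,-0.1],0],
    [1,[0,4.3,-0.1],0],
    [1,[0,4.9,-0.1],0],
    [1,[0,5.2,-0.1],0],
    [1,[0,5.2,-0.1],0],
    [1,[0,5.2,-0.1],0],
    [3.2,[0,5.2,-0.1],0],
    [3.2,[0,5.2,-0.1],0],
    [3.2,[0,5.2,-0.1],0],
  ],
)

```text
time_s: 5.3
ee_pos: [0.6551, 0.1198, 0.1752]
eef_rot: [-1.571, -0.0, 1.432]
force: [0.4, -0.8, -0.4]
grip_width: 0.0317
```

```bash
python3 - <<'E'
from h import *
c=shot("top")
print(*rects(c,.145,.17,box=(.53,.72,.02,.2),sat=120),sep="\n")
W=cloud(c);b=(abs(W[...,0]-.6)<.03)&(abs(W[...,1]-.1)<.03)&(W[...,2]<.14);print("floor",np.median(W[b][:,2]))
go(654.5,119.5,240,82)
E
```

```text
floor 0.11094381854752164
t 5.3 at [655.1 119.8 175.1] yaw 82.0 -> shift [-0.04 -6.49  0.05] turn 0.001
```

```bash
python3 - <<'E'
from h import *
go(449,-229,225,75)
E
```

```text
t 5.3 at [655.1 119.8 175.1] yaw 82.0 -> shift [-37.39  -4.99  15.58] turn 0.123
```

Request:
jog_arm(
  targets=[
    [4,[0,-5,0],0],
    [4,[-37.4,-5,15.6],0.12],
    [4,[-37.4,-5,15.6],0.12],
    [4,[-37.4,-5,15.6],0.12],
    [4,[-37.4,-5,15.6],0.12],
    [4,[-37.4,-5,15.6],0.12],
    [4,[-37.4,-5,15.6],0.12],
    [4,[-37.4,-5,15.6],0.12],
    [4,[-37.4,-5,15.6],0.12],
    [4,[-37.4,-5,15.6],0.12],
  ],
)

```text
time_s: 6.35
ee_pos: [0.4465, -0.2326, 0.2253]
eef_rot: [-1.571, 0.001, 1.308]
force: [0.3, 0.7, 0.4]
grip_width: 0.0397
```

```bash
python3 - <<'E'
from h import *
tins();go(449,-229,80,75)
E
```

```text
tin [ 435.4 -400.7] [51. 50.] 68 41.8
t 6.4 at [ 447.4 -231.3  225.3] yaw 74.9 -> shift [ 0.27 14.53 -0.08] turn -0.001
```

Request:
jog_arm(
  targets=[
    [4,[0.2,5,0],0],
    [4,[0.2,10,0],0],
    [4,[0.2,13,0],0],
    [4,[0.2,14.5,0],0],
    [4,[0.2,14.5,0],0],
    [4,[0.2,14.5,0],0],
  ],
)

```text
time_s: 7.0
ee_pos: [0.45, -0.2266, 0.0806]
eef_rot: [-1.571, 0.0, 1.313]
force: [0.2, 0.2, 0.3]
grip_width: 0.0399
```

```bash
python3 - <<'E'
from h import *
go(449,-229,64,75)
print(*rects(shot("scene"),.034,.05,box=(.4,.52,-.48,-.2),sat=90,amin=40),sep="\n")
E
```

```text
t 7.0 at [ 450.  -226.6   80.6] yaw 75.2 -> shift [-0.26  1.66  0.04] turn 0.004
(array([ 452.5, -233.7]), array([47., 51.]), 65, np.float64(41.4), 109, array([275, 229]))
(array([ 426.8, -320.9]), array([50., 51.]), 61, np.float64(41.6), 160, array([251, 240]))
(array([ 438.8, -399.7]), array([51., 53.]), 65, np.float64(41.4), 190, array([234, 255]))
```

Request:
jog_arm(
  targets=[
    [4,[-0.2,1,0],0],
    [4,[-0.2,1.65,0],0],
    [1,[-0.2,1.65,0],0],
    [1,[-0.2,1.65,0],0],
    [1,[-0.2,1.65,0],0],
    [1,[-0.2,1.65,0],0],
    [1,[-0.2,-3,0],0],
    [1,[-0.2,-8,0],0],
    [1,[-0.2,-13,0],0],
    [1,[-0.2,-16,0],0],
  ],
)

```text
time_s: 8.05
ee_pos: [0.4491, -0.2293, 0.244]
eef_rot: [-1.575, 0.001, 1.312]
force: [0.2, 0.8, -1.0]
grip_width: 0.0156
```

```bash
python3 - <<'E'
from h import *
go(646,60,230,82)
E
```

```text
t 8.1 at [ 449.1 -229.3  244. ] yaw 75.2 -> shift [ 33.     1.41 -11.62] turn -0.119
```

Request:
jog_arm(
  targets=[
    [1,[33,1.4,-11.6],-0.12],
    [1,[33,1.4,-11.6],-0.12],
    [1,[33,1.4,-11.6],-0.12],
    [1,[33,1.4,-11.6],-0.12],
    [1,[33,1.4,-11.6],-0.12],
    [1,[33,1.4,-11.6],-0.12],
    [1,[33,1.4,-11.6],-0.12],
    [1,[33,1.4,-11.6],-0.12],
    [1,[33,1.4,-11.6],-0.12],
    [1,[33,1.4,-11.6],-0.12],
  ],
)

```text
time_s: 9.05
ee_pos: [0.645, 0.0595, 0.2261]
eef_rot: [-1.571, 0.0, 1.431]
force: [-1.1, 0.7, -0.6]
grip_width: 0.0155
```

```bash
python3 - <<'E'
from h import *
go(646,60,175.5,82)
E
```

```text
t 9.1 at [645.   59.5 226.1] yaw 82.0 -> shift [ 0.07  5.06 -0.09] turn 0.0
```

Request:
jog_arm(
  targets=[
    [1,[0,2,0],0],
    [1,[0,3.5,0],0],
    [1,[0,4.5,0],0],
    [1,[0,5.1,0],0],
    [1,[0,5.1,0],0],
    [1,[0,5.1,0],0],
    [3.2,[0,5.1,0],0],
    [3.2,[0,5.1,0],0],
    [3.2,[0,5.1,0],0],
    [3.2,[0,-1,0],0],
  ],
)

```text
time_s: 10.05
ee_pos: [0.6433, 0.0602, 0.2192]
eef_rot: [-1.56, 0.002, 1.432]
force: [0.4, 0.2, -0.4]
grip_width: 0.0315
```

```bash
python3 - <<'E'
from h import *
go(423.5,-320.5,230,62)
E
```

```text
t 10.1 at [643.3  60.2 219.2] yaw 82.0 -> shift [-40.74  -0.82  16.51] turn 0.35
```

Request:
jog_arm(
  targets=[
    [4,[0,-0.8,0],0],
    [4,[-40.7,-0.8,16.5],0.35],
    [4,[-40.7,-0.8,16.5],0.35],
    [4,[-40.7,-0.8,16.5],0.35],
    [4,[-40.7,-0.8,16.5],0.35],
    [4,[-40.7,-0.8,16.5],0.35],
    [4,[-40.7,-0.8,16.5],0.35],
    [4,[-40.7,-0.8,16.5],0.35],
    [4,[-40.7,-0.8,16.5],0.35],
    [4,[-40.7,-0.8,16.5],0.35],
  ],
)

```text
time_s: 11.05
ee_pos: [0.4241, -0.3221, 0.2335]
eef_rot: [-1.572, 0.0, 1.081]
force: [0.4, -0.5, -0.1]
grip_width: 0.0396
```

```bash
python3 - <<'E'
from h import *
go(423.5,-320.5,80,62)
print(*rects(shot("scene"),.034,.05,box=(.36,.54,-.48,-.2),sat=90,amin=40),sep="\n")
E
```

```text
t 11.1 at [ 424.1 -322.1  233.5] yaw 61.9 -> shift [ 0.12 15.35  0.15] turn -0.001
(array([ 425.2, -321.1]), array([50., 53.]), 65, np.float64(41.4), 165, array([251, 239]))
(array([ 437.4, -399.7]), array([49., 51.]), 67, np.float64(41.5), 190, array([234, 255]))
```

Request:
jog_arm(
  targets=[
    [4,[0.1,5,0.1],0],
    [4,[0.1,10,0.1],0],
    [4,[0.1,14,0.1],0],
    [4,[0.1,16,0.1],0],
    [4,[0.1,16.95,0.1],0],
    [4,[0.1,16.95,0.1],0],
    [1,[0.1,16.95,0.1],0],
    [1,[0.1,16.95,0.1],0],
    [1,[0.1,16.95,0.1],0],
    [1,[0.1,16.95,0.1],0],
  ],
)

```text
time_s: 12.1
ee_pos: [0.4254, -0.3188, 0.0641]
eef_rot: [-1.572, 0.0, 1.082]
force: [0.5, 0.3, -1.0]
grip_width: 0.0156
```

```bash
python3 - <<'E'
from h import *
go(423.5,-320.5,235,62);go(595,128,235,82)
E
```

```text
t 12.1 at [ 425.4 -318.8   64.1] yaw 62.0 -> shift [ -0.24 -17.09   0.07] turn -0.0
t 12.1 at [ 425.4 -318.8   64.1] yaw 62.0 -> shift [ 47.41 -17.11   5.99] turn -0.349
```

Request:
jog_arm(
  targets=[
    [1,[0,-4,0],0],
    [1,[0,-9,0],0],
    [1,[0,-14,0],0],
    [1,[4,-17,0.5],-0.05],
    [1,[47.4,-17.1,6],-0.35],
    [1,[47.4,-17.1,6],-0.35],
    [1,[47.4,-17.1,6],-0.35],
    [1,[47.4,-17.1,6],-0.35],
    [1,[47.4,-17.1,6],-0.35],
    [1,[47.4,-17.1,6],-0.35],
  ],
)

```text
time_s: 13.1
ee_pos: [0.5462, 0.0014, 0.2344]
eef_rot: [-1.571, -0.0, 1.432]
force: [0.9, -0.7, -0.6]
grip_width: 0.0156
```

```bash
python3 - <<'E'
from h import *
go(595,128,235,82)
E
```

```text
t 13.1 at [546.2   1.4 234.4] yaw 82.1 -> shift [13.21 -0.06 -3.08] turn 0.001
```

Request:
jog_arm(
  targets=[
    [1,[10,-0.1,-2.3],0],
    [1,[10,-0.1,-2.3],0],
    [1,[10,-0.1,-2.3],0],
    [1,[10,-0.1,-2.3],0],
  ],
)

```text
time_s: 13.5
ee_pos: [0.5824, 0.096, 0.2347]
eef_rot: [-1.57, 0.0, 1.434]
force: [0.1, -0.7, -1.1]
grip_width: 0.0158
```

```bash
python3 - <<'E'
from h import *
go(595,128,175.5,82)
E
```

```text
t 13.5 at [582.4  96.  234.7] yaw 82.2 -> shift [ 3.34  5.92 -0.82] turn 0.003
```

Request:
jog_arm(
  targets=[
    [1,[3.3,0,-0.8],0],
    [1,[3.3,0,-0.8],0],
    [1,[3.3,1.5,-0.8],0],
    [1,[3.3,2,-0.8],0],
  ],
)

```text
time_s: 13.9
ee_pos: [0.5945, 0.1252, 0.214]
eef_rot: [-1.569, 0.001, 1.431]
force: [-0.5, -0.3, -1.6]
grip_width: 0.0156
```

```bash
python3 - <<'E'
from h import *
go(595,128,175.5,82)
E
```

```text
t 13.9 at [594.5 125.2 214. ] yaw 82.0 -> shift [ 0.29  3.85 -0.02] turn -0.0
```

Request:
jog_arm(
  targets=[
    [1,[0.2,1,0],0],
    [1,[0.2,2.5,0],0],
    [1,[0.2,3.4,0],0],
    [1,[0.2,3.8,0],0],
    [1,[0.2,3.8,0],0],
    [3.2,[0.2,3.8,0],0],
    [3.2,[0.2,3.8,0],0],
    [3.2,[0.2,3.8,0],0],
    [3.2,[0.2,-1,0],0],
    [3.2,[0.2,-2,0],0],
  ],
)

```text
time_s: 14.9
ee_pos: [0.5965, 0.1289, 0.2402]
eef_rot: [-1.577, -0.002, 1.432]
force: [-0.4, -0.4, 0.9]
grip_width: 0.0319
```

```bash
python3 - <<'E'
from h import *
go(435.5,-400.5,235,67)
tins()
E
```

```text
t 14.9 at [596.5 128.9 240.2] yaw 82.1 -> shift [-54.66   0.36   8.63] turn 0.263
tin [ 435.6 -401. ] [51. 51.] 68 41.5
```

Request:
jog_arm(
  targets=[
    [4,[-54.7,0.3,8.6],0.26],
    [4,[-54.7,0.3,8.6],0.26],
    [4,[-54.7,0.3,8.6],0.26],
    [4,[-54.7,0.3,8.6],0.26],
    [4,[-54.7,0.3,8.6],0.26],
    [4,[-54.7,0.3,8.6],0.26],
    [4,[-54.7,0.3,8.6],0.26],
    [4,[-54.7,0.3,8.6],0.26],
    [4,[-54.7,0.3,8.6],0.26],
    [4,[-54.7,0.3,8.6],0.26],
  ],
)

```text
time_s: 15.95
ee_pos: [0.449, -0.3515, 0.2319]
eef_rot: [-1.571, -0.0, 1.172]
force: [0.5, -0.7, 0.5]
grip_width: 0.0401
```

Request:
jog_arm(
  targets=[
    [4,[0,0,0],0],
    [4,[0,0,0],0],
  ],
)

```text
time_s: 16.15
ee_pos: [0.4495, -0.3502, 0.2315]
eef_rot: [-1.57, -0.001, 1.17]
force: [0.8, 0.5, 0.0]
grip_width: 0.0402
```

```bash
python3 - <<'E'
from h import *
go(435.5,-400.5,64,67)
E
```

```text
t 16.1 at [ 449.5 -350.2  231.5] yaw 67.0 -> shift [-5.19 16.75 -0.69] turn 0.001
```

Request:
jog_arm(
  targets=[
    [4,[-5.2,2,-0.7],0],
    [4,[-5.2,6,-0.7],0],
    [4,[-5.2,11,-0.7],0],
    [4,[-5.2,14,-0.7],0],
    [4,[-5.2,14.5,-0.7],0],
    [4,[-5.2,14.5,-0.7],0],
  ],
)

```text
time_s: 16.75
ee_pos: [0.437, -0.3994, 0.0876]
eef_rot: [-1.57, -0.0, 1.173]
force: [0.3, 0.8, 0.3]
grip_width: 0.0402
```

```bash
python3 - <<'E'
from h import *
go(435.5,-400.5,64,67)
print(*rects(shot("scene"),.034,.05,box=(.36,.54,-.48,-.2),sat=90,amin=40),sep="\n")
E
```

```text
t 16.8 at [ 437.  -399.4   87.6] yaw 67.2 -> shift [-0.16  2.36  0.09] turn 0.004
(array([ 436.4, -399.5]), array([49., 52.]), 68, np.float64(41.3), 194, array([234, 255]))
```

Request:
jog_arm(
  targets=[
    [4,[0,1.5,0],0],
    [4,[0,2.35,0],0],
    [4,[0,2.35,0],0],
    [1,[0,2.35,0],0],
    [1,[0,2.35,0],0],
    [1,[0,2.35,0],0],
    [1,[0,2.35,0],0],
    [1,[0,-2,0],0],
    [1,[0,-7,0],0],
    [1,[0,-12,0],0],
  ],
)

```text
time_s: 17.8
ee_pos: [0.436, -0.4, 0.2091]
eef_rot: [-1.57, -0.0, 1.172]
force: [1.0, -0.2, -1.1]
grip_width: 0.0152
```

```bash
python3 - <<'E'
from h import *
go(586.5,68.5,240,82)
E
```

```text
t 17.8 at [ 436.  -400.   209.1] yaw 67.1 -> shift [49.02 -3.07  4.33] turn -0.259
```

Request:
jog_arm(
  targets=[
    [1,[1,-3,0],0],
    [1,[40,-3,3.6],-0.26],
    [1,[40,-3,3.6],-0.26],
    [1,[40,-3,3.6],-0.26],
    [1,[40,-3,3.6],-0.26],
    [1,[40,-3,3.6],-0.26],
    [1,[40,-3,3.6],-0.26],
    [1,[40,-3,3.6],-0.26],
    [1,[40,-3,3.6],-0.26],
    [1,[40,-3,3.6],-0.26],
  ],
)

```text
time_s: 18.8
ee_pos: [0.5591, -0.0135, 0.2372]
eef_rot: [-1.571, -0.001, 1.437]
force: [-0.9, 0.8, -0.7]
grip_width: 0.0155
```

```bash
python3 - <<'E'
from h import *
go(586.5,68.5,240,82)
E
```

```text
t 18.8 at [559.1 -13.5 237.2] yaw 82.3 -> shift [ 8.5  -0.27 -1.61] turn 0.005
```

Request:
jog_arm(
  targets=[
    [1,[5,-0.2,-1],0],
    [1,[8.3,-0.2,-1.6],0],
    [1,[8.3,-0.2,-1.6],0],
    [1,[8.3,-0.2,-1.6],0],
    [1,[8.3,-0.2,-1.6],0],
    [1,[8.3,-0.2,-1.6],0],
  ],
)

```text
time_s: 19.4
ee_pos: [0.5857, 0.0611, 0.2395]
eef_rot: [-1.571, 0.0, 1.431]
force: [0.1, -0.3, -1.7]
grip_width: 0.0158
```

```bash
python3 - <<'E'
from h import *
go(586.5,68.5,175.5,82)
E
```

```text
t 19.4 at [585.7  61.1 239.5] yaw 82.0 -> shift [0.75 6.4  0.02] turn -0.001
```

Request:
jog_arm(
  targets=[
    [1,[0.7,1.5,0],0],
    [1,[0.7,3.5,0],0],
    [1,[0.7,5,0],0],
    [1,[0.7,6,0],0],
    [1,[0.7,6.4,0],0],
    [1,[0.7,6.4,0],0],
    [3.2,[0.7,6.4,0],0],
    [3.2,[0.7,6.4,0],0],
    [3.2,[0.7,6.4,0],0],
    [3.2,[0.7,1.5,0],0],
  ],
)

```text
time_s: 20.4
ee_pos: [0.5848, 0.0691, 0.2195]
eef_rot: [-1.561, 0.002, 1.432]
force: [0.3, -0.2, 1.1]
grip_width: 0.0322
```

```bash
cat >> h.py <<'E'
def beam(save=None):
    """slope of the brass arm and height of poise fin / pan rim, both views"""
    for n in("scene","top"):
        c=shot(n,save and save+n);W=cloud(c);hsv=cv2.cvtColor(c["img"],cv2.COLOR_RGB2HSV)
        a,b=.595,-.115  # along scale: s = distance from pivot towards -y
        s=-((W[...,0]-.609)*.139+(W[...,1]+.0245)*.990);x=(W[...,0]-.609)*.990-(W[...,1]+.0245)*.139
        br=(hsv[...,0]>18)&(hsv[...,0]<32)&(hsv[...,1]>110)&(W[...,2]>.06)&(W[...,2]<.15)&(abs(x)<.02)&(s>.03)&(s<.26)
        p=np.polyfit(s[br],W[br][:,2],1)
        fin=(W[...,2]>.128)&(abs(x)<.03)&(s>.03)&(s<.265)
        rim=(abs(abs(x)-.072)<.012)&(abs(s+.12)<.05)&(W[...,2]>.115)&(W[...,2]<.16)
        print(n,"slope %.4f z0 %.4f n %d"%(*p,br.sum()),"fin s %.4f x %.4f zmax %.4f n %d"%(np.mean(s[fin]),np.mean(x[fin]),np.max(W[fin][:,2]) if fin.any() else 0,fin.sum()),"rim",np.round(np.percentile(W[rim][:,2],[50,90]),4))
E
python3 - <<'E'
from h import *
go(586.5,-85,235,82)
print(*rects(shot("top"),.167,.185,box=(.53,.72,.0,.2),amin=5),sep="\n")
beam("ld_")
E
```

```text
t 20.4 at [584.8  69.1 219.5] yaw 82.0 -> shift [-15.24  -1.54  -2.29] turn 0.001

scene slope 0.0896 z0 0.1068 n 268 fin s 0.1568 x -0.0051 zmax 0.1620 n 207 rim [0.1268 0.1502]
top slope 0.0965 z0 0.1089 n 219 fin s 0.1622 x -0.0079 zmax 0.1652 n 177 rim [0.151  0.1522]
```

```bash
cat >> h.py <<'E'
def fin(slope=.1,c2=None):
    for n in("scene","top"):
        c=shot(n);W=cloud(c);hsv=cv2.cvtColor(c["img"],cv2.COLOR_RGB2HSV)
        s=-((W[...,0]-.605)*.139+(W[...,1]+.0245)*.990);x=(W[...,0]-.605)*.990-(W[...,1]+.0245)*.139
        m=(W[...,2]>.127+slope*s)&(W[...,2]<.175)&(abs(x)<.022)&(s>.025)&(s<.245)&(hsv[...,1]<90)
        k,l,st,ce=cv2.connectedComponentsWithStats(m.astype(np.uint8))
        if k<2: print(n,"no fin");continue
        i=1+np.argmax(st[1:,4]);p=W[l==i]
        q=lambda v:np.round(np.percentile(v,[3,97])*1000,1)
        print(n,"fin xyz mid",np.round((p.min(0)+p.max(0))/2*1000,1),"s",q(s[l==i]),"x",q(x[l==i]),"z",q(p[:,2]),st[i,4])
E
python3 - <<'E'
from h import *
fin()
c=cv2.imread("pics/ld_scene.png")[150:280,250:430];cv2.imwrite("pics/crop1.png",cv2.resize(c,None,fx=4.2,fy=4.2,interpolation=cv2.INTER_CUBIC))
E
```

```text
scene fin xyz mid [599.6 -76.5 146.6] s [45.3 58.6] x [-9.6 15.2] z [133.8 160.4] 79
top fin xyz mid [596.5 -77.4 149.9] s [45.8 59.2] x [-14.   10.7] z [135.3 163.3] 52
```

View pics/crop1.png

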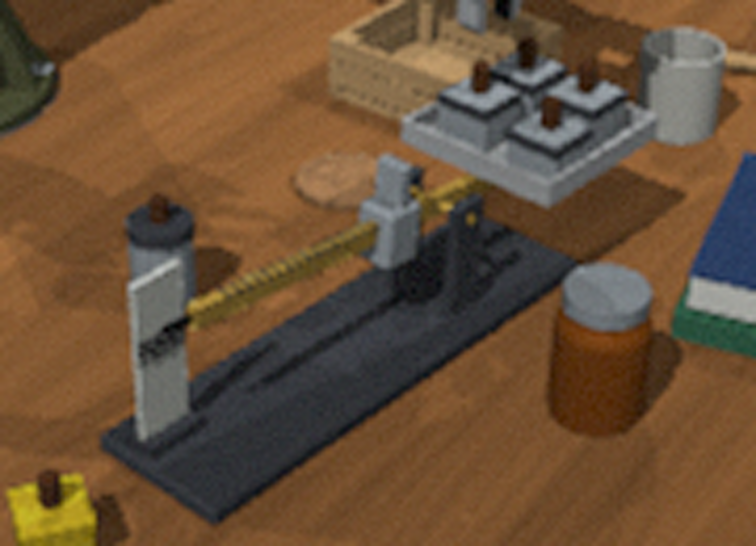

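The crop shows all four tins upright in the pan at about (530,100), with the pointer high on its plate at (180,330). The fin is at roughly (598,-77,147) mm. Next I'll go to the poise.

```bash
python3 - <<'E'
from h import *
go(598,-77,200,82)
E
```

```text
t 20.6 at [586.7  69.2 224.2] yaw 82.0 -> shift [-14.32   2.42  -3.14] turn 0.001
```

Request:
jog_arm(
  targets=[
    [3,[0,0,0],0],
    [3,[-5,0,-1],0],
    [3,[-10,0,-2],0],
    [3,[-14.3,0.5,-3.1],0],
    [3,[-14.3,2.5,-3.1],0],
    [3,[-14.3,2.5,-3.1],0],
    [3,[-14.3,2.5,-3.1],0],
    [3,[-14.3,2.5,-3.1],0],
  ],
  grip_force=4,
)

```text
time_s: 21.45
ee_pos: [0.5979, -0.0759, 0.2001]
eef_rot: [-1.571, -0.0, 1.433]
force: [-0.2, -1.1, 1.1]
grip_width: 0.0302
```

```bash
python3 - <<'E'
from h import *
go(598,-77,150,82);fin()
E
```

```text
t 21.4 at [597.9 -75.9 200.1] yaw 82.1 -> shift [-0.11  5.01 -0.02] turn 0.002
scene fin xyz mid [601.1 -76.5 146.8] s [44.1 58.2] x [-9.  15.1] z [133.5 160.4] 76
top no fin
```

Request:
jog_arm(
  targets=[
    [3,[-0.1,2.5,0],0],
    [3,[-0.1,4.5,0],0],
    [3,[-0.1,5,0],0],
    [3,[-0.1,5,0],0],
    [0.8,[-0.1,5,0],0],
    [0.8,[-0.1,5,0],0],
    [0.8,[-0.1,5,0],0],
    [0.8,[-0.1,5,0],0],
  ],
)

```text
time_s: 22.35
ee_pos: [0.598, -0.0778, 0.1503]
eef_rot: [-1.572, 0.0, 1.432]
force: [2.0, -0.5, 4.3]
grip_width: 0.0143
```

Request:
jog_arm(
  targets=[
    [0.8,[-1.5,-0.15,0],0],
    [0.8,[-3.5,-0.35,0],0],
    [0.8,[-5.5,-0.55,0],0],
    [0.8,[-7.5,-0.75,0],0],
    [0.8,[-9.5,-0.9,0],0],
    [0.8,[-11.5,-1,0],0],
    [0.8,[-11.5,-1,0],0],
    [0.8,[-11.5,-1,0],0],
  ],
)

```text
time_s: 23.15
ee_pos: [0.5818, -0.1931, 0.1597]
eef_rot: [-1.573, 0.0, 1.431]
force: [4.9, -0.3, 0.1]
grip_width: 0.014
```

```bash
python3 - <<'E'
from h import *
go(598,-77,150,82);fin();beam()
E
```

```text
t 23.1 at [ 581.8 -193.1  159.7] yaw 82.0 -> shift [11.73  0.96  0.02] turn -0.0
scene fin xyz mid [ 585.2 -194.5  159.5] s [153.  188.9] x [-4.2 16. ] z [147.8 173.7] 113
top no fin
scene slope 0.0864 z0 0.1044 n 265 fin s 0.1900 x 0.0082 zmax 0.4664 n 3187 rim [0.1277 0.1503]
top slope 0.0507 z0 0.1108 n 42 fin s 0.1719 x -0.0043 zmax 0.4662 n 1563 rim [0.1274 0.1515]
```

Request:
jog_arm(
  targets=[
    [2.6,[0,0,0],0],
    [2.6,[0,0,0],0],
    [2.6,[0,0,0],0],
    [2.6,[0,-4,0],0],
    [2.6,[0,-8,0],0],
    [2.6,[0,-9,-5],0],
    [2.6,[0,-9,-10],0],
    [2.6,[0,-9,-10],0],
    [2.6,[0,-9,-10],0],
    [2.6,[0,-9,-10],0],
  ],
)

```text
time_s: 24.35
ee_pos: [0.6799, -0.2054, 0.2495]
eef_rot: [-1.57, -0.0, 1.432]
force: [0.7, 0.1, 0.8]
grip_width: 0.0261
```

Request:
jog_arm(
  targets=[
    [2.6,[0,0,0],0],
    [2.6,[0,0,0],0],
    [2.6,[0,0,0],0],
    [2.6,[0,0,0],0],
    [2.6,[0,0,0],0],
    [2.6,[0,0,0],0],
    [2.6,[0,0,0],0],
    [2.6,[0,0,0],0],
    [2.6,[0,0,0],0],
    [2.6,[0,0,0],0],
  ],
)

```text
time_s: 25.35
ee_pos: [0.6807, -0.2054, 0.2494]
eef_rot: [-1.571, -0.0, 1.432]
force: [0.2, -0.8, -0.4]
grip_width: 0.0261
```

```bash
python3 - <<'E'
from h import *
go(581.8,-193,159,82);beam("s1_");fin(0)
c=cv2.imread("pics/s1_scene.png")[150:280,250:430];cv2.imwrite("pics/crop2.png",cv2.resize(c,None,fx=4.2,fy=4.2,interpolation=cv2.INTER_CUBIC))
E
```

```text
t 25.4 at [ 680.7 -205.4  249.4] yaw 82.0 -> shift [-0.14  9.04  9.97] turn 0.001
scene slope 0.0971 z0 0.1051 n 253 fin s 0.1786 x 0.0039 zmax 0.5647 n 1290 rim [0.1274 0.1489]
top slope 0.0968 z0 0.1088 n 55 fin s 0.1539 x -0.0044 zmax 0.5690 n 1305 rim [0.1277 0.1501]
scene fin xyz mid [ 584.6 -195.1  150.1] s [158.  188.1] x [-10.8  19.7] z [127.5 171.6] 177
top no fin
```

View pics/crop2.png

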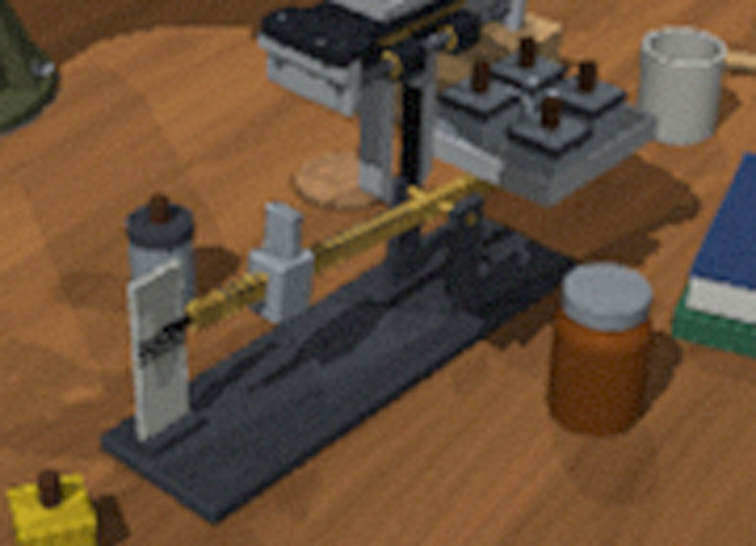

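The crop shows the arm at the pan-down stop, with the pointer tip high at (185,325). The poise has to go further out.

Request:
jog_arm(
  targets=[
    [2.6,[0,0,5],0],
    [2.6,[0,0,10],0],
    [2.6,[0,2,10],0],
    [2.6,[0,5,10],0],
    [2.6,[0,8,10],0],
    [2.6,[0,9,10],0],
    [2.6,[0,9,10],0],
    [0.8,[0,9,10],0],
    [0.8,[0,9,10],0],
    [0.8,[0,9,10],0],
  ],
)

```text
time_s: 26.55
ee_pos: [0.5822, -0.1919, 0.1606]
eef_rot: [-1.573, 0.001, 1.432]
force: [1.3, -0.8, -0.9]
grip_width: 0.0127
```

Request:
jog_arm(
  targets=[
    [0.8,[-0.5,0,0],0],
    [0.8,[-1,-0.1,0],0],
    [0.8,[-1.5,-0.1,0],0],
    [0.8,[-1.5,-0.1,0],0],
    [2.6,[-1.5,-0.1,0],0],
    [2.6,[-1.5,-0.1,0],0],
    [2.6,[-1.5,-0.1,0],0],
    [2.6,[-1.5,-4,0],0],
    [2.6,[-1.5,-8,0],0],
    [2.6,[-1.5,-9,0],0],
  ],
)

```text
time_s: 27.55
ee_pos: [0.5805, -0.2068, 0.2541]
eef_rot: [-1.577, 0.002, 1.432]
force: [-0.8, -0.0, 0.5]
grip_width: 0.0259
```

Request:
jog_arm(
  targets=[
    [2.6,[0,0,5],0],
    [2.6,[0,0,10],0],
    [2.6,[0,0,12],0],
    [2.6,[0,0,12],0],
    [2.6,[0,0,12],0],
    [2.6,[0,0,12],0],
    [2.6,[0,0,12],0],
    [2.6,[0,0,12],0],
    [2.6,[0,0,12],0],
    [2.6,[0,0,12],0],
  ],
)

```text
time_s: 28.55
ee_pos: [0.4608, -0.1899, 0.2492]
eef_rot: [-1.571, -0.0, 1.432]
force: [-0.2, 0.0, 0.6]
grip_width: 0.0262
```

Request:
jog_arm(
  targets=[
    [2.6,[0,0,0],0],
    [2.6,[0,0,0],0],
    [2.6,[0,0,0],0],
    [2.6,[0,0,0],0],
    [2.6,[0,0,0],0],
    [2.6,[0,0,0],0],
    [2.6,[0,0,0],0],
    [2.6,[0,0,0],0],
  ],
)

```text
time_s: 29.35
ee_pos: [0.4607, -0.1899, 0.2494]
eef_rot: [-1.571, 0.0, 1.432]
force: [0.3, -0.1, 0.1]
grip_width: 0.0259
```

```bash
python3 - <<'E'
from h import *
go(581.8,-193,159,82);beam("s2_");fin(0)
c=cv2.imread("pics/s2_scene.png")[150:280,250:430];cv2.imwrite("pics/crop3.png",cv2.resize(c,None,fx=4.2,fy=4.2,interpolation=cv2.INTER_CUBIC))
E
```

```text
t 29.4 at [ 460.7 -189.9  249.4] yaw 82.0 -> shift [  1.37   9.04 -12.03] turn 0.001
scene slope 0.0047 z0 0.1053 n 249 fin s 0.2143 x -0.0078 zmax 0.1574 n 139 rim [0.1312 0.1523]
top slope 0.0046 z0 0.1082 n 184 fin s 0.2110 x -0.0108 zmax 0.1604 n 51 rim [0.1259 0.1522]
scene fin xyz mid [ 582.4 -210.2  142.6] s [181.7 192.6] x [-10.5  17.3] z [128.7 155.8] 81
top fin xyz mid [ 579.7 -211.4  154. ] s [182.1 193.3] x [-10.7  13. ] z [150.5 160.2] 34
```

View pics/crop3.png

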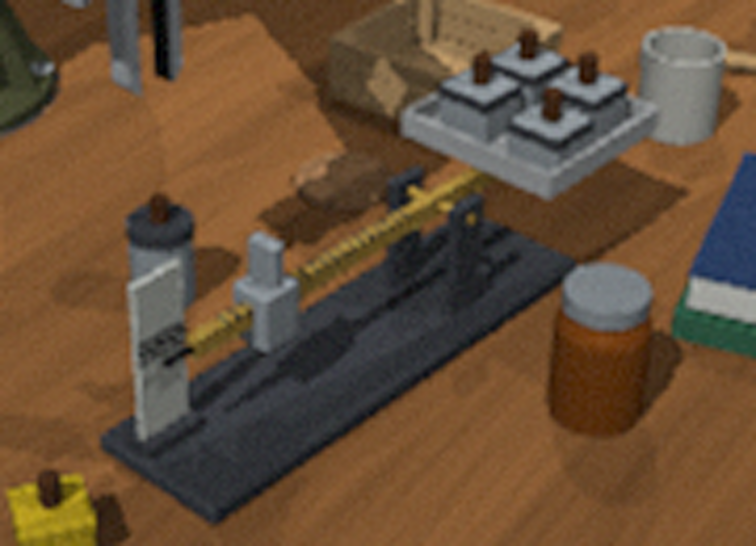

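The crop shows the beam about level, with the pointer near the plate's centre marks at (175,357). I'll cross-check the angle with averaged frames and the base tilt as reference, and with the lid height.

```bash
cat >> h.py <<'E'
def angle(frames):
    for n,cs in frames.items():
        sl=[];bs=[];ld=[];pt=[]
        for c in cs:
            W=cloud(c);hsv=cv2.cvtColor(c["img"],cv2.COLOR_RGB2HSV)
            s=-((W[...,0]-.605)*.139+(W[...,1]+.0245)*.990);x=(W[...,0]-.605)*.990-(W[...,1]+.0245)*.139
            br=(hsv[...,0]>18)&(hsv[...,0]<32)&(hsv[...,1]>110)&(W[...,2]>.06)&(W[...,2]<.15)&(abs(x)<.02)&(s>.03)&(s<.26)
            f=np.polyfit(s[br],W[br][:,2],1);r=W[br][:,2]-np.polyval(f,s[br]);k=abs(r)<.006
            sl.append(np.polyfit(s[br][k],W[br][:,2][k],1))
            b=(abs(W[...,2]-.016)<.004)&(abs(x)<.055)&(s>0)&(s<.29)
            bs.append(np.polyfit(s[b],W[b][:,2],1))
            l=(abs(W[...,2]-.16)<.014)&(hsv[...,1]<70)&(abs(x)<.056)&(abs(s+.12)<.056)
            if l.sum()>50: ld.append((np.median(W[l][:,2]),l.sum()))
        print(n,"brass",np.round(np.mean(sl,0),4),"base",np.round(np.mean(bs,0),4),"lids",np.round(np.mean(ld,0),5) if ld else "")
E
python3 - <<'E'
from h import *
angle({n:[dict(np.load(f"pics/{n}0.npz"))] for n in("scene","top")})
angle({n:[shot(n) for _ in range(4)] for n in("scene","top")})
c=shot("scene");print(ctrl.get_obs()["time_s"])
for z in(.098,.1,.102,.104,.106,.108): # where a level pointer tip would show
    print(z,np.round(proj(c,np.array([.605-.139*.285,-.0245-.99*.285,z])),1))
I=c["img"][205:255,275:310];cv2.imwrite("pics/crop4.png",cv2.resize(I[:,:,::-1],None,fx=14,fy=12,interpolation=cv2.INTER_CUBIC))
E
```

```text
scene brass [-0.0969  0.1057] base [0.0005 0.016 ] lids 
top brass [-0.0998  0.1088] base [-0.0005  0.0161] lids 
scene brass [0.0022 0.1064] base [0.0005 0.016 ] lids [1.5863e-01 4.4075e+02]
top brass [0.0024 0.1091] base [0.0007 0.0159] lids [1.5899e-01 9.1850e+02]
30.0
0.098 [287.9 237.5]
0.1 [287.8 236.9]
0.102 [287.8 236.4]
0.104 [287.8 235.8]
0.106 [287.7 235.2]
0.108 [287.7 234.7]
```

View pics/crop4.png

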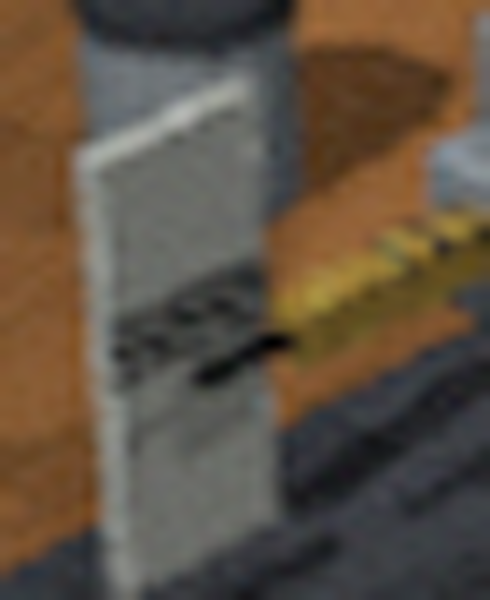

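Brass slope is about +0.002 rad in both views, with the base reading 0.0005, and the same estimator gave -0.098 at the -0.1 stop. The pointer tip in the crop at (205,378) is pixel (289.6,236.5), where a level pointer would project. The lot balances, so I'll locate the tins for unloading.

```bash
python3 - <<'E'
from h import *
for n in("scene","top"):
    c=shot(n);print(n,*rects(c,.165,.195,box=(.53,.72,.0,.2),amin=5),"lids",*rects(c,.15,.164,box=(.53,.72,.01,.18),sat=70,amin=60),sep="\n")
    angle({n:[c]})
    if n=="scene":c1=c
go(595,128,240,82)
E
```

```text
scene
(array([597.8, 129.9]), array([13., 21.]), 3, np.float64(176.5), 31, array([376, 160]))
(array([589.6,  66.9]), array([15., 17.]), 22, np.float64(177.6), 29, array([365, 166]))
(array([655.8, 118.8]), array([15., 15.]), 87, np.float64(175.8), 32, array([390, 166]))
(array([662.9,  49.8]), array([16., 17.]), 36, np.float64(177.5), 34, array([382, 174]))
lids
(array([622.2,  95.5]), array([119., 109.]), 80, np.float64(158.4), 348, array([376, 170]))
(array([662.4,  50.4]), array([53., 51.]), 80, np.float64(158.5), 137, array([381, 180]))
scene brass [0.0047 0.1061] base [0.0007 0.0159] lids [1.5855e-01 4.3400e+02]
top
(array([657.7,  48.3]), array([15., 14.]), 41, np.float64(180.4), 31, array([253, 164]))
(array([651.2, 117.5]), array([13., 14.]), 30, np.float64(182.3), 30, array([229, 166]))
(array([592.2, 126.9]), array([14., 14.]), 89, np.float64(182.5), 29, array([225, 186]))
(array([583.9,  67.9]), array([15., 13.]), 83, np.float64(183.2), 30, array([246, 188]))
lids
(array([658.5,  49. ]), array([50., 51.]), 83, np.float64(158.8), 246, array([254, 165]))
(array([652. , 118.8]), array([51., 51.]), 82, np.float64(158.9), 250, array([230, 168]))
(array([593. , 127.7]), array([51., 49.]), 84, np.float64(158.6), 254, array([227, 187]))
(array([584.5,  68.5]), array([51., 51.]), 82, np.float64(158.6), 256, array([247, 190]))
top brass [0.0013 0.109 ] base [-0.0009  0.0161] lids [1.5895e-01 9.1800e+02]
t 30.1 at [ 460.7 -189.9  249.4] yaw 82.1 -> shift [33.34  0.94 -8.9 ] turn 0.001
```

One tin has been knocked inside the pan: it is now at (660,49) instead of (646,60), still upright and in the pan, and the scale stays balanced. Unloading now.

Request:
jog_arm(
  targets=[
    [3.6,[0,0,0],0],
    [3.6,[33.3,1,-8.9],0],
    [3.6,[33.3,1,-8.9],0],
    [3.6,[33.3,1,-8.9],0],
    [3.6,[33.3,1,-8.9],0],
    [3.6,[33.3,1,-8.9],0],
    [3.6,[33.3,1,-8.9],0],
    [3.6,[33.3,1,-8.9],0],
    [3.6,[33.3,1,-8.9],0],
    [3.6,[33.3,1,-8.9],0],
  ],
  grip_force=15,
)

```text
time_s: 31.1
ee_pos: [0.5948, 0.1282, 0.2388]
eef_rot: [-1.57, 0.0, 1.434]
force: [0.2, -0.8, -0.0]
grip_width: 0.036
```

```bash
python3 - <<'E'
from h import *
go(595,128.3,182,82)
E
```

```text
t 31.1 at [594.8 128.2 238.8] yaw 82.1 -> shift [ 0.01  5.68 -0.02] turn 0.002
```

Request:
jog_arm(
  targets=[
    [3.6,[0,3,0],0],
    [3.6,[0,5,0],0],
    [3.6,[0,5.7,0],0],
    [1,[0,5.7,0],0],
    [1,[0,5.7,0],0],
    [1,[0,5.7,0],0],
    [1,[0,5.7,0],0],
    [1,[0,3,0],0],
    [1,[0,-0.5,0],0],
    [1,[0,-0.5,0],0],
  ],
)

```text
time_s: 32.1
ee_pos: [0.5962, 0.1278, 0.2496]
eef_rot: [-1.578, -0.002, 1.432]
force: [-0.0, -0.0, -1.6]
grip_width: 0.0156
```

```bash
python3 - <<'E'
from h import *
go(447,334,200,88)
E
```

```text
t 32.1 at [596.2 127.8 249.6] yaw 82.1 -> shift [18.35  4.87 17.67] turn -0.104
```

Request:
jog_arm(
  targets=[
    [1,[18.4,0,17.7],-0.1],
    [1,[18.4,0,17.7],-0.1],
    [1,[18.4,0,17.7],-0.1],
    [1,[18.4,0,17.7],-0.1],
    [1,[18.4,0,17.7],-0.1],
    [1,[18.4,0,17.7],-0.1],
    [1,[18.4,4,17.7],-0.1],
    [1,[18.4,8,17.7],-0.1],
    [1,[18.4,8,17.7],-0.1],
    [1,[18.4,8,17.7],-0.1],
  ],
)

```text
time_s: 33.1
ee_pos: [0.4455, 0.3341, 0.1652]
eef_rot: [-1.571, 0.0, 1.532]
force: [0.4, 1.0, -0.3]
grip_width: 0.0156
```

```bash
python3 - <<'E'
from h import *
go(447,334,74,88)
c=shot("top")
print("scale empty side:",*rects(c,.157,.175,box=(.53,.72,.0,.2),sat=70,amin=60),sep="\n")
E
```

```text
t 33.1 at [445.5 334.1 165.2] yaw 87.8 -> shift [-0.    9.12 -0.15] turn -0.004
scale empty side:
(array([658.8,  49.2]), array([51., 52.]), 82, np.float64(166.6), 260, array([254, 165]))
(array([652.9, 118.5]), array([51., 51.]), 84, np.float64(166.6), 261, array([230, 167]))
(array([584.4,  67.7]), array([50., 51.]), 82, np.float64(166.9), 268, array([247, 190]))
```

The lids at the up stop read 166.7, against 158.7 while weighing. That is exactly the 8 mm travel, which confirms the beam was level.

Request:
jog_arm(
  targets=[
    [1,[0,3,-0.1],0],
    [1,[0,6,-0.1],0],
    [1,[0,8,-0.1],0],
    [1,[0,9,-0.1],0],
    [1,[0,9.1,-0.1],0],
    [1,[0,9.1,-0.1],0],
    [3.2,[0,9.1,-0.1],0],
    [3.2,[0,9.1,-0.1],0],
    [3.2,[0,9.1,-0.1],0],
    [3.2,[0,5,-0.1],0],
  ],
)

```text
time_s: 34.15
ee_pos: [0.4443, 0.333, 0.1109]
eef_rot: [-1.564, 0.005, 1.532]
force: [-0.1, 0.0, 0.6]
grip_width: 0.0318
```

```bash
python3 - <<'E'
from h import *
go(654.5,118.8,245,82)
E
```

```text
t 34.1 at [444.3 333.  110.9] yaw 87.8 -> shift [-20.65 -13.45 -21.75] turn 0.101
```

Request:
jog_arm(
  targets=[
    [3.6,[0,-5,0],0],
    [3.6,[0,-10,0],0],
    [3.6,[-3,-13,-3],0],
    [3.6,[-20.7,-13,-21.8],0.1],
    [3.6,[-20.7,-13,-21.8],0.1],
    [3.6,[-20.7,-13,-21.8],0.1],
    [3.6,[-20.7,-13,-21.8],0.1],
    [3.6,[-20.7,-13,-21.8],0.1],
    [3.6,[-20.7,-13,-21.8],0.1],
    [3.6,[-20.7,-13,-21.8],0.1],
  ],
)

```text
time_s: 35.15
ee_pos: [0.6565, 0.1176, 0.2438]
eef_rot: [-1.57, 0.0, 1.43]
force: [0.4, -0.3, -0.6]
grip_width: 0.036
```

Request:
jog_arm(
  targets=[
    [3.6,[0,0,0],0],
    [3.6,[0,0,0],0],
  ],
)

```text
time_s: 35.35
ee_pos: [0.6552, 0.1204, 0.2449]
eef_rot: [-1.571, -0.0, 1.434]
force: [-0.9, 0.6, -0.7]
grip_width: 0.036
```

```bash
python3 - <<'E'
from h import *
go(654.5,118.8,190,82)
print(*rects(shot("scene"),.157,.175,box=(.53,.72,.0,.2),sat=70,amin=60),sep="\n")
E
```

```text
t 35.4 at [655.2 120.4 244.9] yaw 82.1 -> shift [-0.17  5.49  0.05] turn 0.003
(array([659.4,  81.6]), array([ 57., 126.]), 3, np.float64(166.4), 256, array([385, 174]))
(array([589.4,  68.6]), array([55., 50.]), 81, np.float64(166.1), 129, array([364, 170]))
```

Request:
jog_arm(
  targets=[
    [3.6,[-0.1,3,0],0],
    [3.6,[-0.1,5,0],0],
    [3.6,[-0.1,5.5,0],0],
    [1,[-0.1,5.5,0],0],
    [1,[-0.1,5.5,0],0],
    [1,[-0.1,5.5,0],0],
    [1,[-0.1,5.5,0],0],
    [1,[-0.1,3,0],0],
    [1,[-0.1,-0.5,0],0],
    [1,[-0.1,-0.5,0],0],
  ],
)

```text
time_s: 36.4
ee_pos: [0.657, 0.1181, 0.255]
eef_rot: [-1.578, -0.002, 1.432]
force: [-0.1, 0.6, -0.4]
grip_width: 0.0154
```

```bash
python3 - <<'E'
from h import *
go(445,268,165,88)
E
```

```text
t 36.4 at [657.  118.1 255. ] yaw 82.0 -> shift [11.89  8.84 23.14] turn -0.104
```

Request:
jog_arm(
  targets=[
    [1,[11.9,0,22.9],-0.1],
    [1,[11.9,0,22.9],-0.1],
    [1,[11.9,0,22.9],-0.1],
    [1,[11.9,0,22.9],-0.1],
    [1,[11.9,0,22.9],-0.1],
    [1,[11.9,0,22.9],-0.1],
    [1,[11.9,4,22.9],-0.1],
    [1,[11.9,8,22.9],-0.1],
    [1,[11.9,8,22.9],-0.1],
    [1,[11.9,8,22.9],-0.1],
  ],
)

```text
time_s: 37.4
ee_pos: [0.4459, 0.2674, 0.1702]
eef_rot: [-1.571, 0.0, 1.532]
force: [0.3, 0.4, 0.8]
grip_width: 0.0153
```

```bash
python3 - <<'E'
from h import *
go(445,268,74,88)
print(*rects(shot("scene"),.034,.06,box=(.3,.52,.2,.4),sat=70,amin=30),sep="\n")
E
```

```text
t 37.4 at [445.9 267.4 170.2] yaw 87.8 -> shift [0.06 9.62 0.09] turn -0.004
(array([445.4, 350.6]), array([53., 79.]), 13, np.float64(49.9), 51, array([367, 160]))
```

Request:
jog_arm(
  targets=[
    [1,[0,3,0.1],0],
    [1,[0,6,0.1],0],
    [1,[0,8.5,0.1],0],
    [1,[0,9.4,0.1],0],
    [1,[0,9.6,0.1],0],
    [1,[0,9.6,0.1],0],
    [3.2,[0,9.6,0.1],0],
    [3.2,[0,9.6,0.1],0],
    [3.2,[0,9.6,0.1],0],
    [3.2,[0,5,0.1],0],
  ],
)

```text
time_s: 38.45
ee_pos: [0.4423, 0.2664, 0.1158]
eef_rot: [-1.563, 0.004, 1.532]
force: [0.9, 0.7, 1.1]
grip_width: 0.0323
```

```bash
python3 - <<'E'
from h import *
go(586.5,68,245,82)
E
```

```text
t 38.5 at [442.3 266.4 115.8] yaw 87.8 -> shift [-19.32 -12.95 -15.08] turn 0.101
```

Request:
jog_arm(
  targets=[
    [3.6,[0,-5,0],0],
    [3.6,[0,-10,0],0],
    [3.6,[-3,-12.5,-2],0],
    [3.6,[-19.3,-12.5,-14.8],0.1],
    [3.6,[-19.3,-12.5,-14.8],0.1],
    [3.6,[-19.3,-12.5,-14.8],0.1],
    [3.6,[-19.3,-12.5,-14.8],0.1],
    [3.6,[-19.3,-12.5,-14.8],0.1],
    [3.6,[-19.3,-12.5,-14.8],0.1],
    [3.6,[-19.3,-12.5,-14.8],0.1],
  ],
)

```text
time_s: 39.45
ee_pos: [0.5844, 0.0698, 0.2445]
eef_rot: [-1.571, -0.0, 1.432]
force: [0.5, 0.7, 0.4]
grip_width: 0.0362
```

```bash
python3 - <<'E'
from h import *
go(586.5,68,190,82)
print(*rects(shot("scene"),.157,.175,box=(.53,.72,.0,.2),sat=70,amin=60),sep="\n")
E
```

```text
t 39.5 at [584.4  69.8 244.5] yaw 82.1 -> shift [-0.15  5.45 -0.24] turn 0.001
(array([589. ,  69.7]), array([55., 51.]), 82, np.float64(166.4), 131, array([365, 170]))
(array([661.7,  47.2]), array([51., 53.]), 83, np.float64(166.1), 147, array([381, 178]))
```

Request:
jog_arm(
  targets=[
    [3.6,[-0.1,3,-0.2],0],
    [3.6,[-0.1,5,-0.2],0],
    [3.6,[-0.1,5.5,-0.2],0],
    [1,[-0.1,5.5,-0.2],0],
    [1,[-0.1,5.5,-0.2],0],
    [1,[-0.1,5.5,-0.2],0],
    [1,[-0.1,5.5,-0.2],0],
    [1,[-0.1,3,-0.2],0],
    [1,[-0.1,-0.5,-0.2],0],
    [1,[-0.1,-0.5,-0.2],0],
  ],
)

```text
time_s: 40.5
ee_pos: [0.588, 0.0678, 0.2544]
eef_rot: [-1.578, -0.001, 1.432]
force: [0.1, 0.1, -0.3]
grip_width: 0.0151
```

```bash
python3 - <<'E'
from h import *
go(381,336.5,165,88)
E
```

```text
t 40.5 at [588.   67.8 254.4] yaw 82.0 -> shift [23.74  8.79 24.28] turn -0.104
```

Request:
jog_arm(
  targets=[
    [1,[23.7,0,24.1],-0.1],
    [1,[23.7,0,24.1],-0.1],
    [1,[23.7,0,24.1],-0.1],
    [1,[23.7,0,24.1],-0.1],
    [1,[23.7,0,24.1],-0.1],
    [1,[23.7,0,24.1],-0.1],
    [1,[23.7,0,24.1],-0.1],
    [1,[23.7,2,24.1],-0.1],
    [1,[23.7,6,24.1],-0.1],
    [1,[23.7,6,24.1],-0.1],
  ],
)

```text
time_s: 41.5
ee_pos: [0.3789, 0.3346, 0.1851]
eef_rot: [-1.565, 0.005, 1.533]
force: [-0.5, 0.2, -1.2]
grip_width: 0.0156
```

```bash
python3 - <<'E'
from h import *
go(381,336.5,74,88)
E
```

```text
t 41.5 at [378.9 334.6 185.1] yaw 87.8 -> shift [ 0.25 11.11 -0.27] turn -0.003
```

Request:
jog_arm(
  targets=[
    [1,[0,4,-0.1],0],
    [1,[0,7,-0.1],0],
    [1,[0,7,-0.1],0],
    [1,[0,7,-0.1],0],
  ],
)

```text
time_s: 41.9
ee_pos: [0.3824, 0.336, 0.1211]
eef_rot: [-1.571, -0.001, 1.532]
force: [0.4, 0.3, -0.5]
grip_width: 0.0155
```

```bash
python3 - <<'E'
from h import *
go(381,336.5,74,88)
E
```

```text
t 41.9 at [382.4 336.  121.1] yaw 87.8 -> shift [0.05 4.71 0.15] turn -0.004
```

Request:
jog_arm(
  targets=[
    [1,[0,2,0.1],0],
    [1,[0,4,0.1],0],
    [1,[0,4.7,0.1],0],
    [1,[0,4.7,0.1],0],
    [1,[0,4.7,0.1],0],
    [3.2,[0,4.7,0.1],0],
    [3.2,[0,4.7,0.1],0],
    [3.2,[0,4.7,0.1],0],
    [3.2,[0,0,0.1],0],
    [3.2,[0,-5,0.1],0],
  ],
)

```text
time_s: 42.9
ee_pos: [0.3801, 0.3352, 0.1698]
eef_rot: [-1.568, 0.002, 1.532]
force: [0.1, 0.4, 0.6]
grip_width: 0.0319
```

```bash
python3 - <<'E'
from h import *
go(660,49,245,82)
print(*rects(shot("scene"),.157,.175,box=(.53,.72,.0,.2),sat=70,amin=60),sep="\n")
print(*rects(shot("top"),.157,.175,box=(.53,.72,.0,.2),sat=70,amin=60),sep="\n")
E
```

```text
t 42.9 at [380.1 335.2 169.8] yaw 87.8 -> shift [-27.53  -7.53 -29.06] turn 0.101
(array([662.5,  50.9]), array([57., 52.]), 80, np.float64(166.3), 142, array([381, 178]))
(array([658.4,  48.9]), array([50., 51.]), 83, np.float64(167.0), 261, array([254, 165]))
```

Request:
jog_arm(
  targets=[
    [3.6,[0,-5,0],0],
    [3.6,[-3,-7.3,-3],0],
    [3.6,[-27.5,-7.3,-29],0.1],
    [3.6,[-27.5,-7.3,-29],0.1],
    [3.6,[-27.5,-7.3,-29],0.1],
    [3.6,[-27.5,-7.3,-29],0.1],
    [3.6,[-27.5,-7.3,-29],0.1],
    [3.6,[-27.5,-7.3,-29],0.1],
    [3.6,[-27.5,-7.3,-29],0.1],
    [3.6,[-27.5,-7.3,-29],0.1],
  ],
)

```text
time_s: 44.0
ee_pos: [0.662, 0.0455, 0.2408]
eef_rot: [-1.57, 0.001, 1.428]
force: [-0.6, -0.3, -0.2]
grip_width: 0.0362
```

Request:
jog_arm(
  targets=[
    [3.6,[0,0,0],0],
    [3.6,[0,0,0],0],
  ],
)

```text
time_s: 44.2
ee_pos: [0.6594, 0.0506, 0.2423]
eef_rot: [-1.57, -0.0, 1.433]
force: [-0.6, 0.8, 0.8]
grip_width: 0.0358
```

```bash
python3 - <<'E'
from h import *
go(660,49.5,190,82)
E
```

```text
t 44.2 at [659.4  50.6 242.3] yaw 82.1 -> shift [-0.1   5.23 -0.08] turn 0.001
```

Request:
jog_arm(
  targets=[
    [3.6,[-0.1,3,0],0],
    [3.6,[-0.1,4.8,0],0],
    [3.6,[-0.1,5.2,0],0],
    [1,[-0.1,5.2,0],0],
    [1,[-0.1,5.2,0],0],
    [1,[-0.1,5.2,0],0],
    [1,[-0.1,5.2,0],0],
    [1,[-0.1,3,0],0],
    [1,[-0.1,-0.5,0],0],
    [1,[-0.1,-0.5,0],0],
  ],
)

```text
time_s: 45.2
ee_pos: [0.661, 0.0487, 0.2527]
eef_rot: [-1.578, -0.001, 1.432]
force: [1.0, 0.3, -0.6]
grip_width: 0.016
```

```bash
python3 - <<'E'
from h import *
go(379,270.5,165,88)
E
```

```text
t 45.2 at [661.   48.7 252.7] yaw 82.0 -> shift [18.05  8.56 31.06] turn -0.104
```

Request:
jog_arm(
  targets=[
    [1,[18,0,30.9],-0.1],
    [1,[18,0,30.9],-0.1],
    [1,[18,0,30.9],-0.1],
    [1,[18,0,30.9],-0.1],
    [1,[18,0,30.9],-0.1],
    [1,[18,0,30.9],-0.1],
    [1,[18,0,30.9],-0.1],
    [1,[18,0,30.9],-0.1],
    [1,[18,2,30.9],-0.1],
    [1,[18,5,30.9],-0.1],
  ],
)

```text
time_s: 46.2
ee_pos: [0.3792, 0.2702, 0.198]
eef_rot: [-1.574, -0.002, 1.533]
force: [0.3, -0.6, -0.6]
grip_width: 0.0158
```

Request:
jog_arm(
  targets=[
    [1,[0,3,0],0],
    [1,[0,6,0],0],
    [1,[0,6,0],0],
    [1,[0,6,0],0],
  ],
)

```text
time_s: 46.6
ee_pos: [0.3791, 0.2696, 0.138]
eef_rot: [-1.571, 0.0, 1.532]
force: [0.6, -0.0, -0.9]
grip_width: 0.0156
```

```bash
python3 - <<'E'
from h import *
go(379,270.5,74,88)
E
```

```text
t 46.6 at [379.1 269.6 138. ] yaw 87.8 -> shift [0.09 6.4  0.01] turn -0.004
```

Request:
jog_arm(
  targets=[
    [1,[0,3,0],0],
    [1,[0,5.5,0],0],
    [1,[0,6.4,0],0],
    [1,[0,6.4,0],0],
    [1,[0,6.4,0],0],
    [3.2,[0,6.4,0],0],
    [3.2,[0,6.4,0],0],
    [3.2,[0,6.4,0],0],
    [3.2,[0,2,0],0],
    [3.2,[0,-3,0],0],
  ],
)

```text
time_s: 47.6
ee_pos: [0.3778, 0.2693, 0.1677]
eef_rot: [-1.568, 0.002, 1.532]
force: [0.3, 0.3, 0.2]
grip_width: 0.032
```

```bash
python3 - <<'E'
from h import *
fin(-.1);go(580,-214,235,82)
E
```

```text
scene fin xyz mid [ 581.9 -213.2  122.9] s [184.4 196.1] x [-8.  16.5] z [109.7 136. ] 77
top fin xyz mid [ 578.1 -214.6  125.8] s [184.5 197.5] x [-12.5  12.1] z [109.8 141.1] 48
t 47.7 at [380.6 271.  173.3] yaw 87.8 -> shift [-47.66  -6.24 -21.85] turn 0.101
```

Request:
jog_arm(
  targets=[
    [3,[0,-6,0],0],
    [3,[-47.7,-6.5,-21.9],0.1],
    [3,[-47.7,-6.5,-21.9],0.1],
    [3,[-47.7,-6.5,-21.9],0.1],
    [3,[-47.7,-6.5,-21.9],0.1],
    [3,[-47.7,-6.5,-21.9],0.1],
    [3,[-47.7,-6.5,-21.9],0.1],
    [3,[-47.7,-6.5,-21.9],0.1],
    [3,[-47.7,-6.5,-21.9],0.1],
    [3,[-47.7,-6.5,-21.9],0.1],
  ],
  grip_force=4,
)

```text
time_s: 48.7
ee_pos: [0.5507, -0.1481, 0.2301]
eef_rot: [-1.571, -0.0, 1.432]
force: [0.1, 1.0, 0.2]
grip_width: 0.0301
```

```bash
python3 - <<'E'
from h import *
go(580,-214,235,82)
c=shot("top","cr")
print(*rects(c,.044,.056,box=(.33,.50,.22,.39),sat=70,amin=60),sep="\n")
E
```

```text
t 48.7 at [ 550.7 -148.1  230.1] yaw 82.0 -> shift [-6.12 -0.5  -3.82] turn 0.001
(array([445.6, 332.3]), array([52., 47.]), 89, np.float64(49.5), 220, array([166, 241]))
(array([442.3, 266. ]), array([50., 47.]), 90, np.float64(49.2), 222, array([187, 242]))
(array([379.4, 334.1]), array([50., 49.]), 90, np.float64(49.0), 222, array([164, 262]))
(array([379.1, 268. ]), array([51., 49.]), 90, np.float64(48.6), 223, array([186, 262]))
```

Request:
jog_arm(
  targets=[
    [3,[-4,0,-2.5],0],
    [3,[-6.1,0,-3.8],0],
    [3,[-6.1,3,-3.8],0],
    [3,[-6.1,5,-3.8],0],
    [3,[-6.1,5,-3.8],0],
    [3,[-6.1,5,-3.8],0],
  ],
)

```text
time_s: 49.35
ee_pos: [0.5796, -0.2116, 0.1807]
eef_rot: [-1.571, -0.0, 1.432]
force: [0.3, -0.7, -0.2]
grip_width: 0.0302
```

```bash
python3 - <<'E'
from h import *
go(580,-214,126,82)
E
```

```text
t 49.4 at [ 579.6 -211.6  180.7] yaw 82.1 -> shift [-0.23  5.47 -0.07] turn 0.001
```

Request:
jog_arm(
  targets=[
    [3,[-0.2,2.5,0],0],
    [3,[-0.2,4.8,0],0],
    [3,[-0.2,5.4,0],0],
    [3,[-0.2,5.4,0],0],
    [0.8,[-0.2,5.4,0],0],
    [0.8,[-0.2,5.4,0],0],
    [0.8,[-0.2,5.4,0],0],
    [0.8,[-0.2,5.4,0],0],
  ],
)

```text
time_s: 50.15
ee_pos: [0.5798, -0.2138, 0.1275]
eef_rot: [-1.573, 0.001, 1.432]
force: [-0.2, -0.1, 6.0]
grip_width: 0.0146
```

Request:
jog_arm(
  targets=[
    [0.8,[1.5,-0.15,0],0],
    [0.8,[3.5,-0.35,0],0],
    [0.8,[5.5,-0.55,0],0],
    [0.8,[7.5,-0.75,0],0],
    [0.8,[9.5,-0.95,0],0],
    [0.8,[11.5,-1.15,0],0],
    [0.8,[13,-1.3,0],0],
    [0.8,[13,-1.3,0],0],
    [0.8,[13,-1.3,0],0],
  ],
)

```text
time_s: 51.05
ee_pos: [0.5972, -0.0844, 0.1401]
eef_rot: [-1.571, 0.0, 1.433]
force: [-3.6, 0.7, 6.4]
grip_width: 0.0146
```

```bash
python3 - <<'E'
from h import *
go(600,-67,140,82);fin(-.06);angle({"scene":[shot("scene")]})
E
```

```text
t 51.0 at [597.2 -84.4 140.1] yaw 82.1 -> shift [ 1.76  0.01 -0.03] turn 0.002
scene fin xyz mid [600.3 -86.2 149.7] s [43.3 79.7] x [-4.8 15.9] z [127.4 173.5] 162
top no fin
scene brass [-0.1092  0.1074] base [0.0006 0.0159] lids
```

Request:
jog_arm(
  targets=[
    [0.8,[0,-0.2,0],0],
    [0.8,[0.4,-0.25,0],0],
    [0.8,[0.8,-0.3,0],0],
    [0.8,[1.1,-0.3,0],0],
    [0.8,[1.1,-0.3,0],0],
    [2.4,[1.1,-0.3,0],0],
    [2.4,[1.1,-0.3,0],0],
    [2.4,[1.1,-0.3,0],0],
    [2.4,[1.1,-0.3,0],0],
    [2.4,[1.1,-0.3,0],0],
  ],
)

```text
time_s: 52.2
ee_pos: [0.5988, -0.0741, 0.1422]
eef_rot: [-1.571, -0.0, 1.432]
force: [-0.4, 0.3, -0.3]
grip_width: 0.024
```

Request:
jog_arm(
  targets=[
    [2.4,[0,0,0],0],
    [2.4,[0,0,0],0],
    [2.4,[0,0,0],0],
    [2.4,[0,0,0],0],
    [2.4,[0,0,0],0],
    [2.4,[0,0,0],0],
    [2.4,[0,0,0],0],
    [2.4,[0,0,0],0],
  ],
)

```text
time_s: 53.0
ee_pos: [0.5988, -0.074, 0.1423]
eef_rot: [-1.571, -0.0, 1.432]
force: [-0.4, -0.4, 0.7]
grip_width: 0.0237
```

```bash
python3 - <<'E'
from h import *
go(600,-67,140,82);fin(0)
cs=[shot("scene") for _ in range(3)];angle({"scene":cs})
c=cs[0]["img"][150:280,250:430,::-1];cv2.imwrite("pics/crop5.png",cv2.resize(c,None,fx=4.2,fy=4.2,interpolation=cv2.INTER_CUBIC))
E
```

```text
t 53.0 at [598.8 -74.  142.3] yaw 82.0 -> shift [ 0.71  0.23 -0.02] turn 0.001
scene fin xyz mid [602.3 -76.  151. ] s [29.3 74. ] x [-3.  15.7] z [128.8 173.1] 161
top no fin
scene brass [-0.0551  0.1081] base [0.0005 0.016 ] lids
```

View pics/crop5.png

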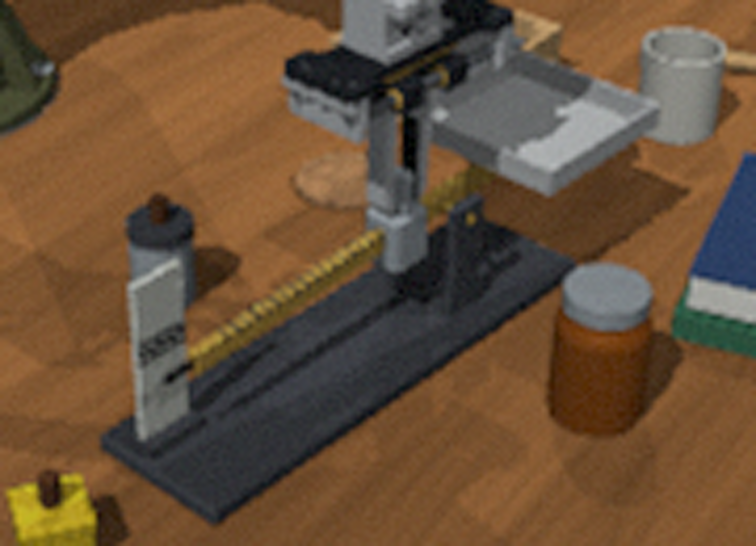

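The crop shows the poise near the uprights and the pointer still a little low at (180,375). The slope is -0.055, so the poise is about 8 mm from its stop.

Request:
jog_arm(
  targets=[
    [0.8,[0,0,0],0],
    [0.8,[0,0,0],0],
    [0.8,[0,0,0],0],
    [0.8,[0.2,0,0],0],
    [0.8,[0.4,0,0],0],
    [0.8,[0.6,0,0],0],
    [0.8,[0.6,0,0],0],
    [0.8,[0.6,0,0],0],
  ],
)

```text
time_s: 54.05
ee_pos: [0.5996, -0.0678, 0.1422]
eef_rot: [-1.571, -0.0, 1.432]
force: [-2.0, 0.6, 3.7]
grip_width: 0.0137
```

Request:
jog_arm(
  targets=[
    [0.8,[0.1,0,0],0],
    [0.8,[0.15,0,0],0],
    [0.8,[0.15,0,0],0],
    [0.8,[0.15,0,0],0],
  ],
)

```text
time_s: 54.45
ee_pos: [0.5998, -0.0666, 0.1423]
eef_rot: [-1.571, -0.0, 1.432]
force: [-3.2, -0.2, 3.1]
grip_width: 0.0132
```

Request:
jog_arm(
  targets=[
    [0.8,[0.1,0,0],0],
    [0.8,[0.1,0,0],0],
    [0.8,[0.1,0,0],0],
  ],
)

```text
time_s: 54.75
ee_pos: [0.6, -0.0658, 0.1424]
eef_rot: [-1.571, 0.0, 1.432]
force: [-2.8, -2.8, 5.8]
grip_width: 0.0131
```

Request:
jog_arm(
  targets=[
    [0.8,[0.1,0,0],0],
    [0.8,[0.1,0,0],0],
    [0.8,[0.1,0,0],0],
  ],
)

```text
time_s: 55.05
ee_pos: [0.6004, -0.065, 0.1426]
eef_rot: [-1.572, 0.001, 1.432]
force: [-2.0, -4.3, 5.8]
grip_width: 0.0128
```

Request:
jog_arm(
  targets=[
    [0.8,[0.1,0,0],0],
    [0.8,[0.1,0,0],0],
    [0.8,[0.1,0,0],0],
  ],
)

```text
time_s: 55.35
ee_pos: [0.6007, -0.0641, 0.1427]
eef_rot: [-1.572, 0.001, 1.432]
force: [-0.5, -3.5, 6.0]
grip_width: 0.0122
```

Request:
jog_arm(
  targets=[
    [0.8,[0.1,0,0],0],
    [0.8,[0.1,0,0],0],
    [0.8,[0.1,0,0],0],
  ],
)

```text
time_s: 55.65
ee_pos: [0.6007, -0.0636, 0.1428]
eef_rot: [-1.572, 0.002, 1.432]
force: [-1.1, -8.8, 6.8]
grip_width: 0.0125
```

Force rose to 8.8 N, so the poise is at its stop. I'll release and check the empty balance.

Request:
jog_arm(
  targets=[
    [2.4,[0,0,0],0],
    [2.4,[0,0,0],0],
    [2.4,[0,0,0],0],
    [2.4,[0,-3,0],0],
    [2.4,[0,-7,0],0],
    [2.4,[0,-9,3],0],
    [2.4,[0,-9,8],0],
    [2.4,[0,-9,13],0],
    [2.4,[0,-9,17],0],
    [2.4,[0,-9,20],0],
  ],
)

```text
time_s: 56.65
ee_pos: [0.4002, -0.0344, 0.2321]
eef_rot: [-1.571, -0.0, 1.432]
force: [0.3, -0.5, 0.9]
grip_width: 0.0239
```

Request:
jog_arm(
  targets=[
    [2.4,[0,0,0],0],
    [2.4,[0,0,0],0],
    [2.4,[0,0,0],0],
    [2.4,[0,0,0],0],
    [2.4,[0,0,0],0],
    [2.4,[0,0,0],0],
    [2.4,[0,0,0],0],
    [2.4,[0,0,0],0],
    [2.4,[0,0,0],0],
    [2.4,[0,0,0],0],
  ],
)

```text
time_s: 57.65
ee_pos: [0.4023, -0.035, 0.2323]
eef_rot: [-1.571, 0.0, 1.432]
force: [-0.7, 0.5, -0.1]
grip_width: 0.0238
```

Request:
jog_arm(
  targets=[
    [2.4,[0,0,0],0],
    [2.4,[0,0,0],0],
    [2.4,[0,0,0],0],
    [2.4,[0,0,0],0],
    [2.4,[0,0,0],0],
    [2.4,[0,0,0],0],
    [2.4,[0,0,0],0],
    [2.4,[0,0,0],0],
    [2.4,[0,0,0],0],
    [2.4,[0,0,0],0],
  ],
)

```text
time_s: 58.65
ee_pos: [0.4023, -0.035, 0.2322]
eef_rot: [-1.571, 0.0, 1.432]
force: [-0.4, 0.9, -0.5]
grip_width: 0.0238
```

```bash
python3 - <<'E'
from h import *
F={n:[shot(n,n+"end") for _ in range(4)] for n in("scene","top")}
angle(F);fin(0)
for n,cs in F.items():
    W=cloud(cs[0]);b=(abs(W[...,0]-.62)<.05)&(abs(W[...,1]-.095)<.05)&(W[...,2]<.14)&(W[...,2]>.1);print(n,"pan floor",np.median(W[b][:,2]))
print(*rects(F["top"][0],.044,.056,box=(.33,.50,.22,.39),sat=70,amin=60),sep="\n")
cv2.imwrite("pics/crop6.png",cv2.resize(F["scene"][0]["img"][130:300,170:450,::-1],None,fx=2.8,fy=2.8,interpolation=cv2.INTER_CUBIC))
E
```

```text
scene brass [-0.0034  0.1069] base [0.0002 0.016 ] lids 
top brass [0.0007 0.1086] base [0.0003 0.016 ] lids 
scene fin xyz mid [601.2 -64.6 141.6] s [31.9 47.3] x [-11.2  15.4] z [128.5 155. ] 76
top fin xyz mid [596.9 -65.3 144. ] s [35.6 47.4] x [-14.1  11.2] z [130.2 158.3] 46
scene pan floor 0.11809892204013518
top pan floor 0.11773551829777554
(array([445.6, 333.3]), array([52., 47.]), 90, np.float64(48.8), 219, array([166, 241]))
(array([442.1, 266.2]), array([52., 47.]), 89, np.float64(49.2), 221, array([187, 242]))
(array([379.5, 334. ]), array([51., 49.]), 89, np.float64(49.2), 221, array([164, 262]))
(array([379. , 267.8]), array([51., 49.]), 89, np.float64(49.6), 234, array([186, 262]))
```

View pics/crop6.png

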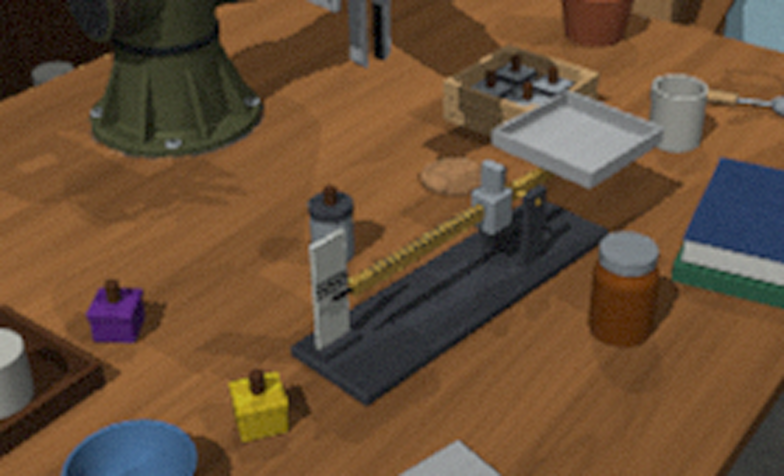

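The crop shows the empty scale with the poise at the uprights (490,200), the pointer at its marks (345,293), four tins in the crate, and the canister and look-alikes untouched. Handing in.

```bash
python3 -c "
from station import ctrl
print(ctrl.hand_in(), ctrl.get_obs()['time_s'])"
```

```text
the job is handed in; nothing more can be done
the job is handed in; nothing more can be done
```

I weighed all four tins together in the pan, moved them into the crate, slid the poise back to its zero stop and handed the job in at about 60 s of the 210 s.

- **Weighing:** the poise ended about 146 mm out, with the arm clear of the scale. The beam slope settled at about +0.002 rad in both views (single frames gave 0.001 to 0.005). The lids then sat exactly 8 mm below their height at the upper stop, which also means level. Working from an earlier reading of the pan floor put the pan about 1 mm low. That disagreed slightly, and I gave it less weight.
- **Knocked tin:** one tin was shifted about 2 cm inside the pan while I worked. It stayed upright and in the pan, and the scale stayed balanced.
- **Final state:** all four tins stand in the crate with their lids at 49 mm. I pushed the poise against its zero stop until the force reached about 9 N. The empty beam then read between -0.003 and +0.001 rad, and the pan floor was 118 mm up. The arm was clear of everything, and the canister and the other things in the last picture looked undisturbed.

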